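# Mix the paint jars in the tilting cradle

## Robot

A 6-joint arm with a two-finger parallel gripper is mounted at the origin on the work surface. World frame = base frame: x ahead of the robot, y to its left, z up, the work surface at z = 0. Lengths are in mm, angles in degrees, forces in N, time in s.
With the tool pointing down it reaches from about 350 to 850 mm from the base axis. Payload 8.1 kg.
Tool frame: the origin (TCP) lies on the centre line of the jaws, within the pads' length; the fingertips stand 14 mm ahead of it and the grasp point (between the pads) lies 5 mm behind it; z points along the fingers, y is the line along which they close (so a half turn about z gives the same grasp; the last joint's range is limited). The gripper opens to 85 mm and grips with 20 to 120 N. Pads are 22 mm wide; open, the fingers measure 114 mm over their backs; the gripper's body (76 mm by 85 mm) begins 54 mm behind the grasp point. The pads swing forward as they close: fully open they stand 13 mm farther back than shut.
Start: joints at [64.779, 7.471, 85.268, -0, 87.261, -4.893], TCP at [208.421, 562.642, 245.292] pointing down, gripper open.
Joint ranges: [-169.43, 169.43], [-51.17, 129.36], [1.28, 143.12], [-76.62, 256.62], [0, 156.53], [-152.29, 152.29]. Speed limits (degrees/s): [136.94, 136.94, 159.86, 180, 180, 180].

## Interface

Orientations are given as [roll, pitch, yaw] about the fixed x, y, z axes, in that order (R = Rz(yaw) Ry(pitch) Rx(roll)).
In Python, from bench import sense, snapshot, camera_info, hand_in gives the robot as it stands. The module is installed in compiled form; this text tells all that it offers.
- The arm moves only by the tool apply_moves, never from a script. Its argument "deltas" is a list of rows, each a list of 7 numbers: the shift along the tool's x, y, z scaled (see below), then the turn, a rotation vector about the tool's x, y, z scaled (see below), then the opening, from 0 (shut) to 1 (fully open). In form: [[dx, dy, dz, ax, ay, az, claw], ...]. A call has 1 to 8 rows; each row shifts and turns the commanded pose from where the row before left it, along the tool's axes as they then stand; what a row does not reach is not made up. The controller multiplies each number of a shift by 0.03 m and each number of a turn by 0.08 rad. A row lasts 1/8 s, in which the tool goes at most 62.5 mm and 10.7 degrees, less where a joint would pass 70% of its speed; a pose out of reach is approached as far as the arm can. A call with a number of a shift or a turn outside -1 to 1 is refused whole. A call with a gripper value outside its range is refused whole. The fingers move at their own pace and stop on an object; "grip_force" is the grip in N (left out, the last holds). Time passes only in rows, so rows that do not move let the fingers close. It gives the time, the measured TCP pose, the force, the opening and the grip force at its end, in the units of the state.
- sense(): the state, without advancing time (a new reading comes with each control period).
- snapshot(name): name is "scene" or "top" or "wrist"; returns the picture (400x640x3 uint8, red, green, blue); there is no depth.
- camera_info(name): a dict with "vertical_fov" (degrees; the focal length in pixels is half the picture's height over the tangent of half this angle, whatever the lens; pixels are square), "cx", "cy" (the principal point, pixels), "k1" (the pictures are not rectified: a ray, as slopes to the right and down, at radius r is drawn at 1 + k1 r^2 times it, then the intrinsics apply), "origin" and "rotation" of the camera in the world; the wrist camera has in their place "tool_from_camera" (4x4, takes a point from camera to tool coordinates, whose origin is the TCP and whose axes are the flange's). Camera axes: x right, y up, looking along -z (the intrinsics and any distortion apply to the point x, -y, -z); pixel columns grow to the right and rows downward; lengths in mm; the calibration is good to about 2 mm. A picture is of the moment at which its call begins: read the wrist's pose just before it. camera_info takes no time and is no camera call.
- hand_in(): hands the job in; it is judged then, once.
The state is a dict: "time": time; "joint_pos": joint angles; "qd": joint speeds; "joint_efforts": joint torques, N m; "tool_pos": TCP position; "tcp_rot": TCP orientation; "ft_force": force on the tool from outside, world axes, zero at the start; "wrist_torque": the same for the moment, N m; "finger_gap": finger opening in mm; "grip_force": force on a finger pad.
Only numpy, scipy, OpenCV 4.12 (cv2) and the standard library are available. Lean on these libraries where they do the work, as an engineer would, in place of code of your own. Each camera call takes 0.05 s, during which the arm holds its last target. There are 200 camera calls.

## Task

Mix the paint: bring the tilted orange cradle level by its lever, then drop every paint jar on the bench upright into a well of its own. Tip the loaded cradle away from the robot to the red 40 degree mark, keep it there for two seconds and bring it back level; then take the jars out and stand them all upright in the wooden tray, leaving the cradle level and the other things on the bench where they are.

Things in the scene. Friction and masses are not known exactly. Their poses are not given: they have to be found in the camera images.
- jar_red: red paint jar, closed, a rigid upright cylinder 50 mm across and 66 mm tall with a red cap (the top 18 mm) and paper label, about 120 g, heavy at the base; origin at the centre of its underside, z up along its axis. May be absent (None): between 2 and 4 of the jars are there
- jar_blue: blue paint jar, closed, a rigid upright cylinder 50 mm across and 66 mm tall with a blue cap (the top 18 mm) and paper label, about 120 g, heavy at the base; origin at the centre of its underside, z up along its axis. May be absent (None): between 2 and 4 of the jars are there
- jar_green: green paint jar, closed, a rigid upright cylinder 50 mm across and 66 mm tall with a green cap (the top 18 mm) and paper label, about 120 g, heavy at the base; origin at the centre of its underside, z up along its axis. May be absent (None): between 2 and 4 of the jars are there
- jar_yellow: yellow paint jar, closed, a rigid upright cylinder 50 mm across and 66 mm tall with a yellow cap (the top 18 mm) and paper label, about 120 g, heavy at the base; origin at the centre of its underside, z up along its axis. May be absent (None): between 2 and 4 of the jars are there
- cradle (a joint): tilt of the orange jar cradle in rad: 0 = level, positive = tops tipped towards the +x side of its stand (away from the robot), range -0.5 to 1.0; 0.698 (40 degrees) is where its lever stands at the red mark of the white dial. It is stiff and stays where it is left
- well0 (a point): centre of the inner floor of well 0 of the cradle (moves with it). Wells are 56 x 56 mm square, 30 mm deep (z of this point is out of the well's mouth), 63 mm apart in one row along y; walls 7 mm thick. When level the floor is 40 mm and the rim 70 mm above the bench
- well1 (a point): centre of the inner floor of well 1 of the cradle (moves with it). Wells are 56 x 56 mm square, 30 mm deep (z of this point is out of the well's mouth), 63 mm apart in one row along y; walls 7 mm thick. When level the floor is 40 mm and the rim 70 mm above the bench
- well2 (a point): centre of the inner floor of well 2 of the cradle (moves with it). Wells are 56 x 56 mm square, 30 mm deep (z of this point is out of the well's mouth), 63 mm apart in one row along y; walls 7 mm thick. When level the floor is 40 mm and the rim 70 mm above the bench
- well3 (a point): centre of the inner floor of well 3 of the cradle (moves with it). Wells are 56 x 56 mm square, 30 mm deep (z of this point is out of the well's mouth), 63 mm apart in one row along y; walls 7 mm thick. When level the floor is 40 mm and the rim 70 mm above the bench
- knob (a point): centre of the black bar knob on top of the cradle's lever: a cylinder 26 mm across, 52 mm long, lying along the axle (y), fixed to the cradle, 125 mm from the axle, straight above it (200 mm over the bench) when level
- axle (a point): middle of the cradle's axle, 75 mm above the bench, on the fixed aluminium stand (base 150 x 330 x 10 mm, end cheeks and dial at y = +-148 mm, up to 130 mm high); the axle runs along this frame's y, and the knob lies 195 mm along -y of it
- tray_in (a point): centre of the inner floor of the shallow wooden tray, fixed to the bench: inside 258 mm along its x, 98 mm along its y, walls 6 mm thick, rim 16 mm above the bench, floor about 6 mm above the bench
- varnish: white varnish bottle with green label, 60 mm across, 170 mm tall; a bystander, to be left where it is
- tape_roll: yellow roll of tape lying flat, 90 mm across, 24 mm high; a bystander, to be left where it is
- sanding_block: cork sanding block 100 x 45 x 22 mm; a bystander, to be left where it is
- brush: paint brush, 180 mm long, lying along its x; a bystander, to be left where it is
- rotary_tool: black and blue rotary hand tool, about 180 mm long along its x, 40 mm thick; a bystander, to be left where it is
- swab_tub: clear round tub, 76 mm across, 85 mm tall; a bystander, to be left where it is
- cutters: blue-handled side cutters, about 150 mm long along x; a bystander, to be left where it is
Things that resemble listed ones, but are neither listed nor needed, are in the scene too. Of the things that look like the jar_green, take the one that is nearest to the robot's base at the start.

How it is judged:
By the outcome, as a careful person would: the job done as asked, in the order asked, and still so for the second after the job is handed in, with the robot touching nothing.
Of jar_red, jar_blue, jar_green, jar_yellow only 2 to 4 are there at a start; the rules pass over those that are not, and their reading is None.
At some moment in a run one of jar_red, jar_blue, jar_green, jar_yellow may be knocked a few centimetres aside while the robot is not near it.
It also fails if it takes over 210 s, if anything falls off the work surface, if the arm or the gripper's body presses on something with over 40 N, if the wrist force passes 120 N, or if a joint passes its speed limit or range.

## Working session

There is one attempt and no reset: what is moved stays moved. The work goes in short steps, Python scripts to look and compute and a tool call to move; the robot and the scene stay as the last step left them, time stands still between calls to the robot, and variables do not carry over. Pictures are saved under pics/ and viewed, at most 15 in all, crops included, and the job is handed in when it is done.

Besides the shell and the picture viewer there is one more tool, called after "Call:" as name(argument=value, ...), one argument or row to a line, values as JSON. apply_moves: Moves the arm, as the interface text tells. Its arguments: {"type":"object","properties":{"deltas":{"type":"array"},"grip_force":{"type":"number"}},"required":["deltas"]}

```bash
mkdir -p pics
cat > h.py <<'E'
import numpy as np, cv2
from bench import sense, snapshot, camera_info, hand_in
from scipy.spatial.transform import Rotation as R
def save(name,f):
    s=sense(); im=snapshot(name); cv2.imwrite('pics/'+f,im[:,:,::-1]); return s,im
def cam(name,s=None):
    c=camera_info(name); f=200/np.tan(np.radians(c['vertical_fov'])/2)
    if name=='wrist':
        T=np.array(c['tool_from_camera']); Rt=R.from_euler('xyz',s['tcp_rot'],degrees=True).as_matrix()
        o=Rt@T[:3,3]+np.array(s['tool_pos']); M=Rt@T[:3,:3]
    else: o=np.array(c['origin']);M=np.array(c['rotation'])
    return o,M,f,c['cx'],c['cy'],c['k1']
def ray(C,u,v):
    o,M,f,cx,cy,k=C; d=np.array([(u-cx)/f,(v-cy)/f]); x=d.copy()
    for _ in range(20): x=d/(1+k*(x@x))
    return o,M@np.array([x[0],-x[1],-1])
def onz(C,u,v,z):
    o,d=ray(C,u,v); return o+d*(z-o[2])/d[2]
def proj(C,p):
    o,M,f,cx,cy,k=C; q=M.T@(np.array(p)-o); x=np.array([q[0],-q[1]])/-q[2]; x=x*(1+k*(x@x)); return x*f+[cx,cy]
E
python3 - <<'E'
from h import *
for n in ('scene','top','wrist'):
    s,_=save(n,n+'0.png'); c=camera_info(n); print(n,{k:np.round(v,3).tolist() for k,v in c.items() if not isinstance(v,str)})
print(s)
E
```

```text
scene {'vertical_fov': 49.817, 'cx': 313.942, 'cy': 201.24, 'k1': -0.009, 'origin': [1138.896, 736.933, 982.786], 'rotation': [43.946, 1.141, 136.558]}
top {'vertical_fov': 42.566, 'cx': 319.892, 'cy': 192.375, 'k1': 0.008, 'origin': [394.745, 117.155, 1791.114], 'rotation': [6.77, 0.164, -90.21]}
wrist {'vertical_fov': 66.752, 'cx': 317.07, 'cy': 201.24, 'k1': -0.017, 'tool_from_camera': [[0.001, 0.965, 0.264, 67.765], [1.0, -0.001, 0.001, -0.193], [0.001, 0.264, -0.965, -128.127], [0.0, 0.0, 0.0, 1.0]]}
{'time': 0.1, 'joint_pos': array([ 6.47795238e+01,  7.51040140e+00,  8.53209473e+01, -1.85081993e-03,
        8.72621642e+01, -4.89463414e+00]), 'qd': array([-0.06842508, -0.16315195, -0.10024298,  0.03165632,  0.09287106,
        0.0139665 ]), 'joint_efforts': array([ 1.04054408e-03, -5.70955610e+01, -5.01937079e+01, -2.37656614e-04,
        8.26445001e-03,  1.12630507e-04]), 'tool_pos': array([208.22446157, 562.22162035, 244.37332785]), 'tcp_rot': array([-1.79906670e+02, -6.13703881e-03,  1.59674243e+02]), 'ft_force': array([-0.45281459, -0.16908059, -0.50380895]), 'wrist_torque': array([-0.01560288, -0.00540916, -0.0137604 ]), 'grip_force': 0.0, 'finger_gap': 85.53017202941324}
```

View pics/scene0.png

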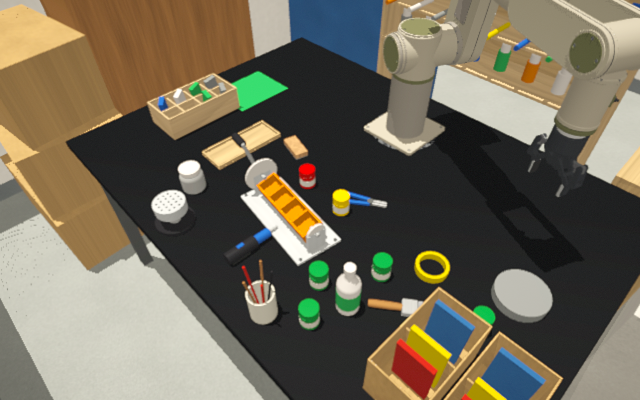

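View pics/top0.png

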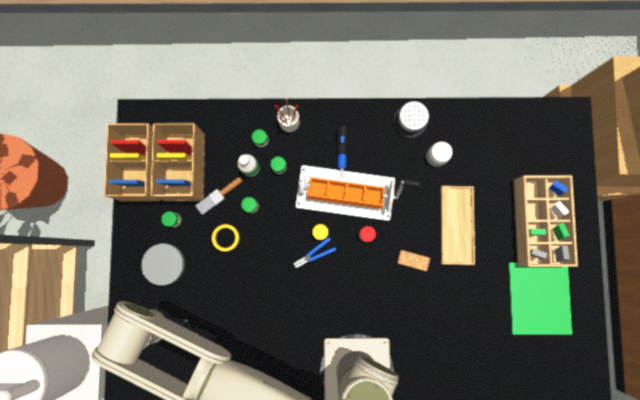

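```bash
sed -i "s/M=np.array(c\['rotation'\])/M=R.from_euler('xyz',c['rotation'],degrees=True).as_matrix()/" h.py
cat >> h.py <<'E'
HSV={'red':[(0,6),(174,180)],'yellow':[(24,34)],'green':[(50,80)],'blue':[(100,125)],'orange':[(8,20)]}
def blobs(im,col,amin=60,smin=150,vmin=70):
    h=cv2.cvtColor(np.ascontiguousarray(im),cv2.COLOR_RGB2HSV); m=np.zeros(h.shape[:2],np.uint8)
    for a,b in HSV[col]: m|=cv2.inRange(h,(a,smin,vmin),(b,255,255))
    n,l,st,ce=cv2.connectedComponentsWithStats(m); return [(tuple(np.round(ce[i],1)),tuple(st[i])) for i in range(1,n) if st[i][4]>=amin],l
E
python3 - <<'E'
from h import *
t=cv2.imread('pics/top0.png')[:,:,::-1]; sc=cv2.imread('pics/scene0.png')[:,:,::-1]
Ct=cam('top');Cs=cam('scene')
for c in HSV:
    for b,st in blobs(t,c)[0]:
        p=onz(Ct,*b,66); print(c,b,st[2:],np.round(p[:2]),round(np.hypot(*p[:2])), 'scene px',np.round(proj(Cs,p)))
for nm,uv,z in [('tray corners',(441,186),16),('',(475,186),16),('',(475,264),16),('',(441,265),16),('base',(300,166),10),('',(395,175),10),('',(390,219),10),('',(296,211),10),('knob',(410,183),190),('varn',(247,164),170),('sand',(414,260),22)]:
    print(nm,uv,np.round(onz(Ct,*uv,z)))
a=cv2.resize(sc[130:290,190:430],None,fx=3,fy=3,interpolation=cv2.INTER_CUBIC); b=cv2.resize(t[150:280,230:490],None,fx=3,fy=3,interpolation=cv2.INTER_CUBIC)
cv2.imwrite('pics/a.png',a[:,:,::-1]);cv2.imwrite('pics/b.png',b[:,:,::-1])
E
```

```text
red (np.float64(174.8), np.float64(145.4)) (np.int32(34), np.int32(15), np.int32(338)) [763. 617.] 982 scene px [414. 386.]
red (np.float64(128.9), np.float64(145.5)) (np.int32(35), np.int32(14), np.int32(336)) [764. 774.] 1087 scene px [480. 446.]
red (np.float64(367.7), np.float64(233.5)) (np.int32(17), np.int32(18), np.int32(228)) [460. -38.] 462 scene px [307. 168.]
yellow (np.float64(125.4), np.float64(155.9)) (np.int32(32), np.int32(6), np.int32(145)) [728. 785.] 1070 scene px [495. 436.]
yellow (np.float64(171.2), np.float64(155.7)) (np.int32(32), np.int32(6), np.int32(153)) [728. 628.] 961 scene px [429. 378.]
yellow (np.float64(320.0), np.float64(231.3)) (np.int32(17), np.int32(17), np.int32(225)) [468. 121.] 484 scene px [341. 195.]
yellow (np.float64(225.0), np.float64(237.4)) (np.int32(29), np.int32(28), np.int32(352)) [449. 440.] 628 scene px [433. 252.]
green (np.float64(258.5), np.float64(136.1)) (np.int32(15), np.int32(15), np.int32(182)) [795. 331.] 861 scene px [309. 307.]
green (np.float64(277.2), np.float64(163.3)) (np.int32(15), np.int32(16), np.int32(181)) [700.
[... 1736 characters left out ...]
(21), np.int32(22), np.int32(121)) [ 295. -892.] 939 scene px [203.  59.]
orange (np.float64(633.1), np.float64(337.4)) (np.int32(12), np.int32(23), np.int32(78)) [ 120. -897.] 905 scene px [234.  45.]
orange (np.float64(631.6), np.float64(373.2)) (np.int32(16), np.int32(14), np.int32(64)) [   7. -883.] 883 scene px [256.  38.]
tray corners (441, 186) [ 626. -300.   16.]
 (475, 186) [ 626. -419.   16.]
 (475, 264) [ 357. -408.   16.]
 (441, 265) [ 354. -292.   16.]
base (300, 166) [700. 191.  10.]
 (395, 175) [ 666. -142.   10.]
 (390, 219) [ 512. -121.   10.]
 (296, 211) [541. 205.  10.]
knob (410, 183) [ 613. -162.  190.]
varn (247, 164) [680. 354. 170.]
sand (414, 260) [ 371. -199.   22.]
```

View pics/a.png

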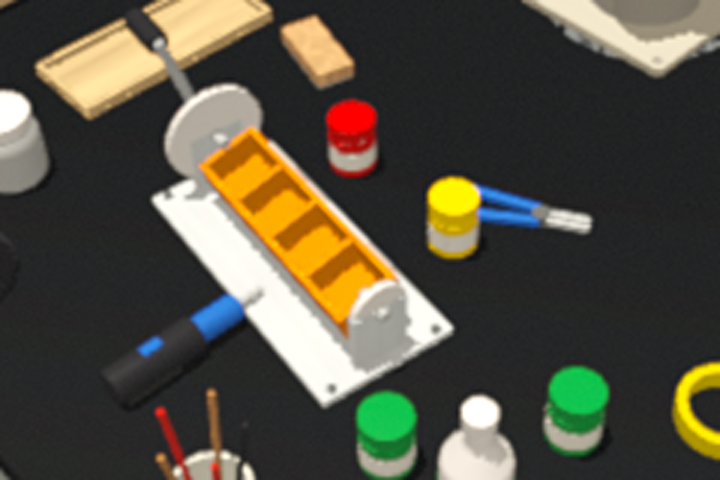

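View pics/b.png

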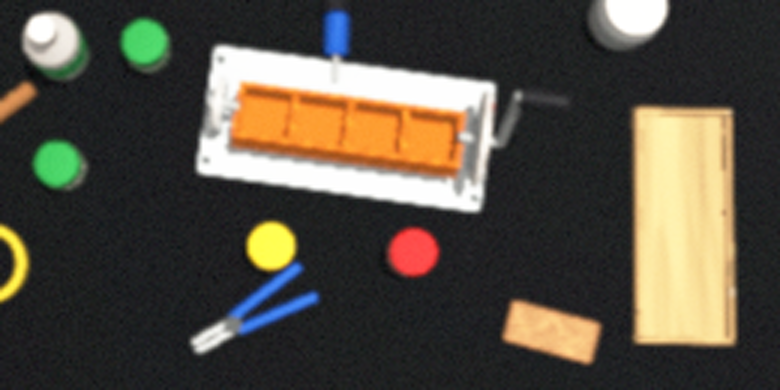

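Jar candidates in the top view:
- **Red:** cap at (368,234).
- **Yellow:** cap at (320,231). The ring at (225,237) is the tape.
- **Green:** caps at (248,204) r=669 mm, (277,163) r=749, (258,136) r=861 and (169,219) r=813. I take (248,204), the nearest to the base. The crops show it is a normal jar.
- **Blue:** only the tool, the cutters and boxed items are blue, so jar_blue is absent.

The cradle is at about (605,33), yaw −5.5°, with the knob at pixel (411,183). Next I move over it for a close look.

Call:
apply_moves(
  deltas=[
    [0, 0, -1, 0, 0, 1, 1],
    [0, 0, -1, 0, 0, 1, 1],
    [0, 0, -1, 0, 0, 1, 1],
    [0, 0, -1, 0, 0, 1, 1],
    [0, 0, 0, 0, 0, 1, 1],
    [0, 0, 0, 0, 0, 1, 1],
    [0, 0, 0, 0, 0, 1, 1],
    [0, 0, 0, 0, 0, 1, 1],
  ],
)

```text
time: 1.15
tool_pos: [208.3, 562.5, 364.8]
tcp_rot: [-180.0, 0.0, 122.9]
ft_force: [0.4, -0.6, -0.2]
finger_gap: 85.3
grip_force: 0.0
```

Call:
apply_moves(
  deltas=[
    [0, 0, 0, 0, 0, 1, 1],
    [0, 0, 0, 0, 0, 1, 1],
    [0, 0, 0, 0, 0, 1, 1],
    [0, 0, 0, 0, 0, 1, 1],
    [0, 0, 0, 0, 0, 1, 1],
    [0, 0, 0, 0, 0, 1, 1],
    [0, 0, 0, 0, 0, 1, 1],
    [0, 0, 0, 0, 0, 1, 1],
  ],
)

```text
time: 2.15
tool_pos: [208.4, 562.5, 364.8]
tcp_rot: [-180.0, 0.0, 86.2]
ft_force: [-0.5, -0.3, -0.3]
finger_gap: 85.3
grip_force: 0.0
```

Call:
apply_moves(
  deltas=[
    [0, 0, 0, 0, 0, 0.4, 1],
    [-0.95, 0.78, 0, 0, 0, 0, 1],
    [-0.95, 0.78, 0, 0, 0, 0, 1],
    [-0.95, 0.78, 0, 0, 0, 0, 1],
    [-0.95, 0.78, 0, 0, 0, 0, 1],
    [-0.95, 0.78, 0, 0, 0, 0, 1],
    [-0.95, 0.78, 0, 0, 0, 0, 1],
    [-0.95, 0.78, 0, 0, 0, 0, 1],
  ],
)

```text
time: 3.15
tool_pos: [352.8, 347.3, 365.2]
tcp_rot: [-180.0, 0.0, 84.6]
ft_force: [0.6, -0.2, -0.4]
finger_gap: 85.1
grip_force: 0.0
```

Call:
apply_moves(
  deltas=[
    [-0.95, 0.78, 0, 0, 0, 0, 1],
    [-0.95, 0.78, 0, 0, 0, 0, 1],
    [-0.95, 0.78, 0, 0, 0, 0, 1],
    [-0.95, 0.78, 0, 0, 0, 0, 1],
    [-0.95, 0.78, 0, 0, 0, 0, 1],
    [-0.95, 0.78, 0, 0, 0, 0, 1],
    [-0.95, 0.78, 0, 0, 0, 0, 1],
    [0, 0, 0, 0, 0, 0, 1],
  ],
)

```text
time: 4.15
tool_pos: [497.1, 132.1, 364.7]
tcp_rot: [-180.0, 0.0, 84.4]
ft_force: [-0.0, 0.2, 0.4]
finger_gap: 85.1
grip_force: 0.0
```

Call:
apply_moves(
  deltas=[
    [-0.95, 0.6, 0, 0, 0, 0, 1],
    [-0.95, 0.6, 0, 0, 0, 0, 1],
    [-0.95, 0.6, 0, 0, 0, 0, 1],
    [0, 0, 0, 0, 0, 0, 1],
  ],
)

```text
time: 4.65
tool_pos: [542.1, 42.8, 364.8]
tcp_rot: [-180.0, 0.0, 84.4]
ft_force: [0.1, -0.5, 0.3]
finger_gap: 85.3
grip_force: 0.0
```

Run:
```python
from h import *
s,im=save('wrist','w1.png'); np.save('w1.npy',[s['tool_pos'],s['tcp_rot']]); print(s['tool_pos'])
```

```text
[542.05674468  42.80328061 364.82900607]
```

View pics/w1.png

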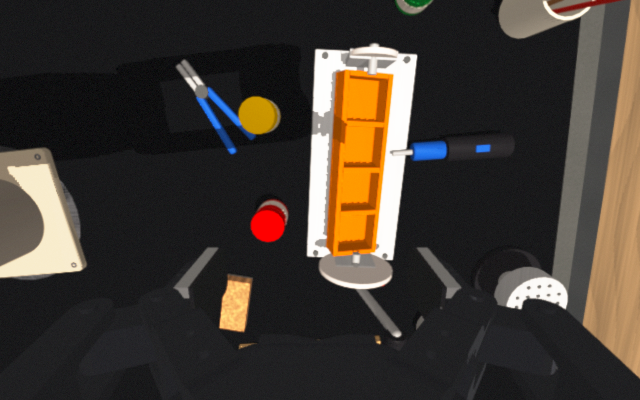

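Run:
```python
from h import *
p,r=np.load('w1.npy'); s={'tool_pos':p,'tcp_rot':r}; C=cam('wrist',s)
im=cv2.imread('pics/w1.png')[:,:,::-1]
pts=[onz(C,u,v,10) for u,v in [(315,50),(416,56),(308,257),(393.5,260)]]
for q in pts: print(np.round(q))
A=[onz(cam('top'),u,v,10) for u,v in [(302.3,165.3),(295.7,208),(395.3,178.3),(390.3,220.3)]]
for q in A: print('top',np.round(q))
for P in (pts,A):
    P=np.array(P); c=P.mean(0); d=[P[0]-P[2],P[1]-P[3]]; print('ctr',c.round(1),'yaw',[round(-np.degrees(np.arctan2(x[0],x[1])),1) for x in d])
o1,d1=ray(cam('top'),411.5,183); o2,d2=ray(cam('scene'),238.7,139.3)
k=np.linalg.lstsq(np.c_[d1,-d2],o2-o1,rcond=None)[0]; print('knob',(o1+k[0]*d1).round(1),(o2+k[1]*d2).round(1))
for c in ('red','yellow'):
    for b,st in blobs(im,c)[0]: print(c,b,st[2:],onz(C,*b,66).round(1))
t=cv2.imread('pics/top0.png')[:,:,::-1]
Ct=cam('top')
h=cv2.cvtColor(np.ascontiguousarray(t),cv2.COLOR_RGB2HSV); m=cv2.inRange(h,(10,40,120),(30,200,255)); m[:, :432]=0;m[:,485:]=0
n,l,st,ce=cv2.connectedComponentsWithStats(m);i=1+np.argmax(st[1:,4]); rc=cv2.minAreaRect(np.argwhere(l==i)[:,::-1].astype(np.float32))
B=np.array([onz(Ct,*q,16) for q in cv2.boxPoints(rc)]); print('tray',B.round(),B.mean(0).round(1))
```

```text
[553. 205.  10.]
[700. 183.  10.]
[ 509. -121.   10.]
[ 657. -142.   10.]
top [702. 183.  10.]
top [552. 206.  10.]
top [ 655. -143.   10.]
top [ 508. -122.   10.]
ctr [604.7  31.2  10. ] yaw [np.float64(-7.8), np.float64(-7.6)]
ctr [604.1  30.9  10. ] yaw [np.float64(-8.3), np.float64(-7.6)]
knob [ 612.5 -166.1  196.2] [ 612.5 -166.   196.2]
red (np.float64(583.0), np.float64(5.1)) (np.int32(67), np.int32(13), np.int32(260)) [894.3 215.4  66. ]
red (np.float64(268.0), np.float64(223.5)) (np.int32(36), np.int32(38), np.int32(1058)) [459.7 -34.7  66. ]
tray [[ 630. -301.   16.]
 [ 629. -415.   16.]
 [ 357. -405.   16.]
 [ 357. -292.   16.]] [ 493.2 -353.    16. ]
```

Seen: the cradle centre is at (604.5, 31) with yaw −7.8°. The knob at (612.5, −166, 196) means a tilt of about +16°. I go to the knob.

Call:
apply_moves(
  deltas=[
    [0, 0, 0, 0, 0, 0.48, 1],
    [-0.94, 0.467, 0, 0, 0, 0, 1],
    [-0.94, 0.467, 0, 0, 0, 0, 1],
    [-0.94, 0.467, 0, 0, 0, 0, 1],
    [-0.94, 0.467, 0, 0, 0, 0, 1],
    [-0.94, 0.467, 0, 0, 0, 0, 1],
    [-0.94, 0.467, 0, 0, 0, 0, 1],
    [-0.94, 0.467, 0, 0, 0, 0, 1],
  ],
)

```text
time: 5.7
tool_pos: [612.9, -163.9, 365.5]
tcp_rot: [180.0, -0.0, 82.4]
ft_force: [0.9, 0.6, 0.2]
finger_gap: 85.7
grip_force: 0.0
```

Call:
apply_moves(
  deltas=[
    [0, 0, 1, 0, 0, 0, 1],
    [0, 0, 1, 0, 0, 0, 1],
    [0, 0, 1, 0, 0, 0, 1],
    [0, 0, 0, 0, 0, 0, 1],
    [0, 0, 0, 0, 0, 0, 1],
  ],
)

```text
time: 6.32
tool_pos: [613.1, -164.1, 276.9]
tcp_rot: [179.9, 0.0, 82.4]
ft_force: [0.0, -0.2, 0.7]
finger_gap: 85.3
grip_force: 0.0
```

Run:
```python
from h import *
s,im=save('wrist','w2.png'); C=cam('wrist',s); print(s['tool_pos'],s['tcp_rot'],proj(C,[612.5,-166,196]))
```

```text
[ 613.05840079 -164.09012165  276.92752527] [1.79913428e+02 7.75172470e-03 8.23627527e+01] [318.00817376 216.16721988]
```

View pics/w2.png

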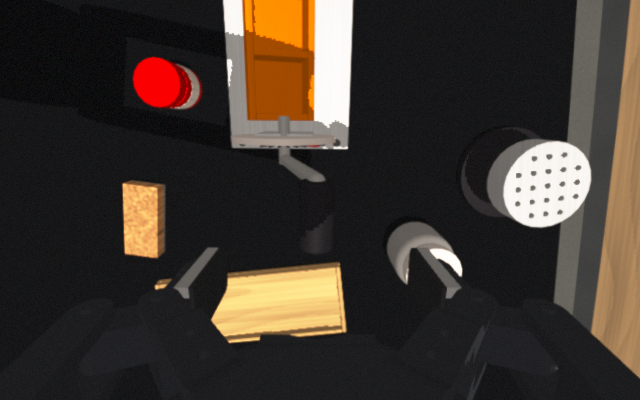

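Call:
apply_moves(
  deltas=[
    [-0.05, 0, 0.96, 0, 0, 0, 1],
    [0, 0, 0.96, 0, 0, 0, 1],
    [0, 0, 0.96, 0, 0, 0, 1],
    [0, 0, 0, 0, 0, 0, 1],
    [0, 0, 0, 0, 0, 0, 0],
    [0, 0, 0, 0, 0, 0, 0],
    [0, 0, 0, 0, 0, 0, 0],
    [0, 0, 0, 0, 0, 0, 0],
  ],
  grip_force=40,
)

```text
time: 7.38
tool_pos: [612.9, -166.7, 190.3]
tcp_rot: [179.9, 0.0, 82.3]
ft_force: [-0.7, 0.8, 5.9]
finger_gap: 24.9
grip_force: 39.1
```

Call:
apply_moves(
  deltas=[
    [0, 0, 0, 0, 0, 0, 0],
    [0, 0, 0, 0, 0, 0, 0],
    [0, 0, 0, 0, 0, 0, 0],
  ],
)

```text
time: 7.75
tool_pos: [612.9, -166.7, 190.3]
tcp_rot: [179.9, 0.0, 82.3]
ft_force: [-0.5, -0.4, 6.5]
finger_gap: 24.8
grip_force: 39.1
```

Call:
apply_moves(
  deltas=[
    [0, -0.2, -0.055, 0, 0, 0, 0],
    [0, -0.2, -0.045, 0, 0, 0, 0],
    [0, -0.2, -0.035, 0, 0, 0, 0],
    [0, -0.2, -0.022, 0, 0, 0, 0],
    [0, -0.2, -0.01, 0, 0, 0, 0],
    [0, -0.17, -0.003, 0, 0, 0, 0],
    [0, 0, 0, 0, 0, 0, 0],
    [0, 0, 0, 0, 0, 0, 0],
  ],
)

```text
time: 8.75
tool_pos: [580.9, -162.1, 198.4]
tcp_rot: [179.4, 0.0, 82.3]
ft_force: [5.2, 2.8, 13.4]
finger_gap: 24.6
grip_force: 39.1
```

Run:
```python
from h import *
s,im=save('wrist','w3.png'); C=cam('wrist',s); print(s['tool_pos'],s['ft_force'],s['wrist_torque'])
s,im=save('scene','s3.png')
a=cv2.resize(im[130:290,190:370],None,fx=3,fy=3,interpolation=cv2.INTER_CUBIC); cv2.imwrite('pics/s3c.png',a[:,:,::-1])
```

```text
[ 580.88214564 -162.07236091  198.36829935] [ 5.24706272  2.81660338 13.36193938] [ 0.32184944 -1.4585986  -0.15014764]
```

View pics/s3c.png

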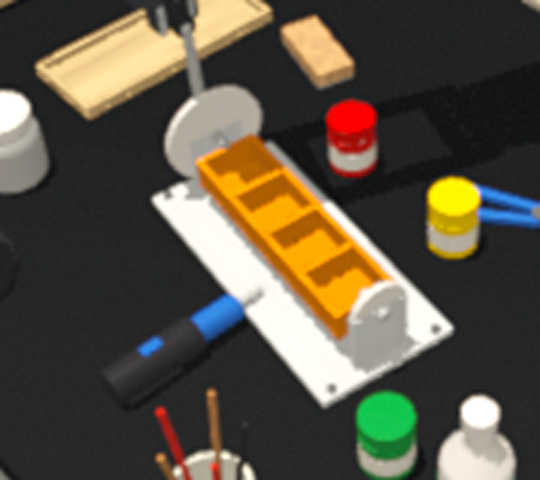

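Call:
apply_moves(
  deltas=[
    [0, -0.1, 0.05, 0, 0, 0, 0],
    [0, 0, 0, 0, 0, 0, 0],
    [0, 0, 0, 0, 0, 0, 0],
  ],
)

```text
time: 9.22
tool_pos: [578.8, -161.8, 198.1]
tcp_rot: [179.3, 0.1, 82.3]
ft_force: [5.6, 1.5, 18.4]
finger_gap: 24.7
grip_force: 40.4
```

Call:
apply_moves(
  deltas=[
    [0, 0, 0, 0, 0, 0, 1],
    [0, 0, 0, 0, 0, 0, 1],
    [0, 0, 0, 0, 0, 0, 1],
    [0, 0, 0, 0, 0, 0, 1],
    [0, 0, -1, 0, 0, 0, 1],
    [0, 0, -1, 0, 0, 0, 1],
    [0, 0, -1, 0, 0, 0, 1],
    [0, 0, -1, 0, 0, 0, 1],
  ],
)

```text
time: 10.22
tool_pos: [574.4, -161.3, 313.2]
tcp_rot: [-180.0, -0.0, 82.3]
ft_force: [0.4, 0.4, -0.2]
finger_gap: 85.3
grip_force: 0.0
```

Call:
apply_moves(
  deltas=[
    [0.9, 0, -0.7, 0, 0, 0, 1],
    [0.9, 0, -0.7, 0, 0, 0, 1],
    [0.9, 0, -0.7, 0, 0, 0, 1],
    [0.9, 0, 0, 0, 0, 0, 1],
    [0.9, 0, 0, 0, 0, 0, 1],
    [0.9, 0, 0, 0, 0, 0, 1],
    [0, 0, 0, 0, 0, 0, 1],
    [0, 0, 0, 0, 0, 0, 1],
  ],
)

```text
time: 11.22
tool_pos: [596.2, -1.2, 375.3]
tcp_rot: [-180.0, 0.0, 82.3]
ft_force: [-0.3, -0.7, -1.1]
finger_gap: 85.2
grip_force: 0.0
```

Run:
```python
from h import *
s,im=save('wrist','w4.png'); np.save('w4.npy',[s['tool_pos'],s['tcp_rot']]); print(s['tool_pos'],s['tcp_rot'])
save('top','t4.png');save('scene','s4.png')
C=cam('wrist',s)
print(proj(C,[578,-162.2,200]), [proj(C,[604.5+y*.1357+x*.9907,31+y*.9907-x*.1357,70]).round(1).tolist() for x in(-35,35) for y in (129,-129)])
```

```text
[596.21045037  -1.20188845 375.25885236] [-1.79975647e+02  2.59109085e-02  8.23071408e+01]
[321.00482868 321.26500097] [[294.4, 42.0], [297.2, 228.7], [348.2, 42.1], [343.3, 228.9]]
```

View pics/w4.png

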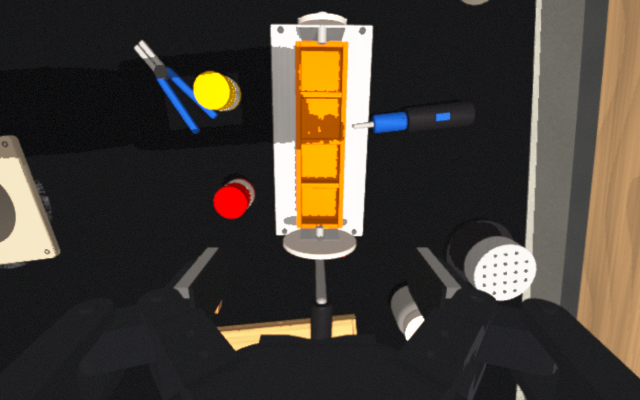

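Run:
```python
from h import *
p,r=np.load('w4.npy'); C=cam('wrist',{'tool_pos':p,'tcp_rot':r}); im=cv2.imread('pics/w4.png')[:,:,::-1]
c0=np.array([604.5,31]);X=np.array([.9907,-.1357]);Y=np.array([.1357,.9907])
loc=lambda q:((q[:2]-c0)@X,(q[:2]-c0)@Y)
g=im.astype(int).sum(2)
for v in (70,110,150,215): 
    w=np.where((g[v,255:390]>330)&(im[v,255:390].min(1)>70))[0]+255; print(v,w.min(),w.max(),np.round(loc(onz(C,w.min()-.5,v,10)),1),np.round(loc(onz(C,w.max()+.5,v,10)),1))
b,l=blobs(im,'orange',500,120,60); print(b)
for i in range(1,l.max()+1):
    if (l==i).sum()>800:
        for v in (70,110,150,200):
            w=np.where(l[v]==i)[0]; print(v,w.min(),w.max(),np.round(loc(onz(C,w.min()-.5,v,70)),1),np.round(loc(onz(C,w.max()+.5,v,70)),1))
for v in (280,290,310,320,330): print(v,g[v,300:345].tolist()[::2])
for c,hh in (('red',66),('yellow',66)):
  for b,st in blobs(im,c,300,120)[0]: print(c,b,st,onz(C,*b,66).round(1))
t=cv2.imread('pics/top0.png')[:,:,::-1]
```

```text
70 272 370 [-74.3 103.4] [ 75.3 103.8]
110 273 368 [-74.8  45.3] [74.9 45.7]
150 274 366 [-75.4 -16.6] [ 74.5 -16.2]
215 275 363 [ -77.6 -126.7] [  74.4 -126.3]
[((np.float64(320.3), np.float64(133.4)), (np.int32(295), np.int32(40), np.int32(53), np.int32(189), np.int32(5385))), ((np.float64(621.9), np.float64(310.2)), (np.int32(597), np.int32(259), np.int32(43), np.int32(98), np.int32(788))), ((np.float64(264.5), np.float64(327.9)), (np.int32(217), np.int32(318), np.int32(95), np.int32(33), np.int32(792)))]
70 296 346 [-34.  95.] [33.7 95.2]
110 296 345 [-34.8  43.9] [33.7 44.1]
150 296 344 [-35.7 -10.4] [ 33.7 -10.2]
200 296 342 [-36.9 -83.8] [ 32.6 -83.6]
280 [76, 80, 73, 72, 70, 68, 76, 76, 246, 295, 301, 294, 256, 83, 71, 75, 70, 77, 72, 80, 71, 79, 79]
290 [68, 80, 71, 80, 71, 70, 69, 77, 229, 298, 298, 298, 287, 136, 62, 74, 74, 71, 70, 70, 78, 75, 69]
310 [78, 79, 68, 65, 84, 72, 91, 106, 114, 133, 142, 149, 141, 129, 132, 105, 83, 71, 68, 82, 67, 71, 65]
320 [298, 307, 304, 291, 293, 191, 107, 109, 118, 127, 140, 144, 142, 122, 122, 111, 226, 337, 396, 433, 462, 487, 521]
330 [625, 626, 628, 633, 629, 451, 89, 112, 119, 130, 133, 148, 129, 121, 121, 140, 556, 631, 630, 631, 629, 630, 634]
red (np.float64(231.5), np.float64(200.4)) (np.int32(213), np.int32(182), np.int32(38), np.int32(38), np.int32(1081)) [461.2 -35.9  66. ]
yellow (np.float64(211.4), np.float64(90.4)) (np.int32(194), np.int32(73), np.int32(36), np.int32(36), np.int32(1038)) [465.9 120.3  66. ]
```

Call:
apply_moves(
  deltas=[
    [0, 0, 0, 0, 0, 0.15, 1],
    [-0.36, -0.86, 0.8, 0, 0, 0, 1],
    [-0.36, -0.86, 0.8, 0, 0, 0, 1],
    [-0.36, -0.86, 0.8, 0, 0, 0, 1],
    [-0.36, -0.86, 0.8, 0, 0, 0, 1],
    [-0.36, -0.86, 0.8, 0, 0, 0, 1],
    [0, 0, 0, 0, 0, 0, 1],
    [0, 0, 0, 0, 0, 0, 1],
  ],
)

```text
time: 12.38
tool_pos: [461.6, -35.7, 256.6]
tcp_rot: [179.9, -0.0, 81.6]
ft_force: [-0.6, 0.5, 0.5]
finger_gap: 85.3
grip_force: 0.0
```

```bash
cat >> h.py <<'E'
def jar(col,f,smin=120,z=66):
    """top disc of the cap by fitting circle to the brighter cap face; returns world xy and tool-axis offsets (units of 30mm)"""
    s,im=save('wrist',f); C=cam('wrist',s); bs,l=blobs(im,col,300,smin,110)
    Rt=R.from_euler('xyz',s['tcp_rot'],degrees=True).as_matrix()
    for i in range(1,l.max()+1):
        m=(l==i).astype(np.uint8)
        if m.sum()<300: continue
        cn=max(cv2.findContours(m,0,1)[0],key=cv2.contourArea)[:,0]
        P=np.array([onz(C,*q,z)[:2] for q in cn]); (c,r)=cv2.minEnclosingCircle(P.astype(np.float32)); b=np.mean(P,0)
        d=Rt.T@(np.append(c,z)-s['tool_pos']); print(col,'px',cn.mean(0).round(),'c',np.round(c,1),'r',round(r,1),'mean',b.round(1),'tool mm',d.round(1),'units',(d/30).round(2))
    print(s['tool_pos'].round(1),s['tcp_rot'].round(2)); return s,im
E
python3 - <<'E'
from h import *
jar('red','w5.png')
E
```

```text
red px [315. 184.] c [458.  -36.8] r 26.8 mean [458.1 -36.9] tool mm [ -1.6  -3.8 190.6] units [-0.05 -0.13  6.35]
[461.6 -35.7 256.6] [179.88  -0.    81.56]
```

View pics/w5.png

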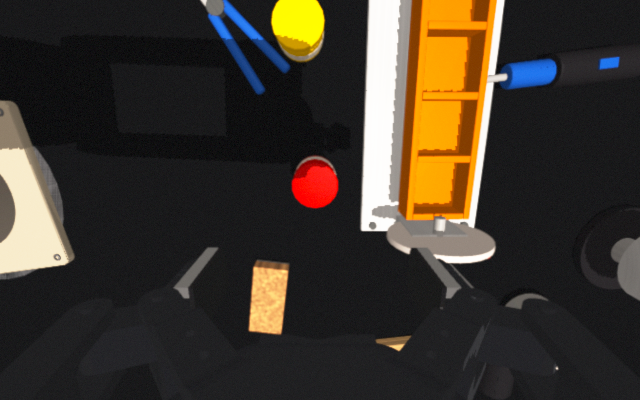

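Call:
apply_moves(
  deltas=[
    [-0.05, -0.13, 0.975, 0, 0, 0, 1],
    [0, 0, 0.975, 0, 0, 0, 1],
    [0, 0, 0.975, 0, 0, 0, 1],
    [0, 0, 0.975, 0, 0, 0, 1],
    [0, 0, 0.975, 0, 0, 0, 1],
    [0, 0, 0.975, 0, 0, 0, 1],
    [0, 0, 0.975, 0, 0, 0, 1],
    [0, 0, 0, 0, 0, 0, 1],
  ],
)

```text
time: 13.42
tool_pos: [456.1, -36.0, 49.5]
tcp_rot: [-179.8, -0.0, 81.6]
ft_force: [-0.2, -0.3, 1.2]
finger_gap: 85.8
grip_force: 0.0
```

Call:
apply_moves(
  deltas=[
    [0, 0, 0, 0, 0, 0, 0],
    [0, 0, 0, 0, 0, 0, 0],
    [0, 0, 0, 0, 0, 0, 0],
    [0, 0, 0, 0, 0, 0, 0],
  ],
  grip_force=40,
)

```text
time: 13.92
tool_pos: [458.4, -36.6, 52.8]
tcp_rot: [179.8, 0.0, 81.6]
ft_force: [-0.6, -0.4, 4.9]
finger_gap: 48.5
grip_force: 40.4
```

Call:
apply_moves(
  deltas=[
    [0, 0, -1, 0, 0, 0, 0],
    [0, 0, -1, 0, 0, 0, 0],
    [0, 0, -1, 0, 0, 0, 0],
    [0, 0, -1, 0, 0, 0, 0],
    [0, 0, 0, 0, 0, 0, 0],
  ],
)

```text
time: 14.55
tool_pos: [459.0, -36.7, 174.4]
tcp_rot: [179.6, 0.0, 81.6]
ft_force: [0.8, -0.3, -1.3]
finger_gap: 48.9
grip_force: 42.4
```

Run:
```python
from h import *
s,im=save('wrist','w6.png');print(s['tool_pos'],s['tcp_rot'],s['finger_gap'])
```

```text
[458.97945873 -36.73762143 174.35571905] [1.79605245e+02 1.63132640e-02 8.16120986e+01] 48.86805848794575
```

View pics/w6.png

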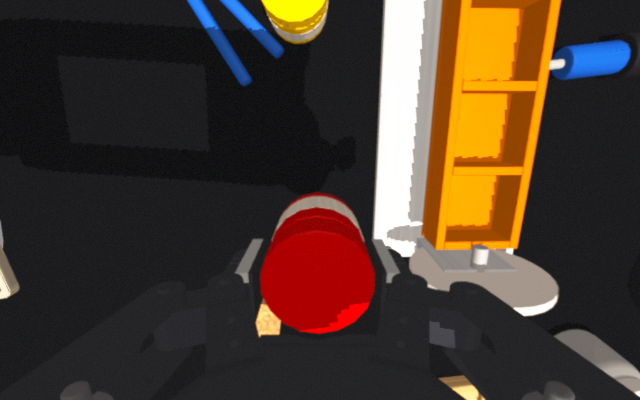

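Run:
```python
from h import *
s=dict(tool_pos=np.array([458.98,-36.74,174.36]),tcp_rot=[179.6,0,81.61]); C=cam('wrist',s); im=cv2.imread('pics/w6.png')[:,:,::-1]
Rt=R.from_euler('xyz',s['tcp_rot'],degrees=True).as_matrix(); print('cap pred px',proj(C,Rt@[0,0,-13.5]+s['tool_pos']), proj(C,Rt@[0,0,52.5]+s['tool_pos']))
bs,l=blobs(im,'red',2000,150,100); print(bs)
c0=np.array([603.7,31.1]);X=np.array([.989,-.146]);Y=np.array([.146,.989])
o,l=blobs(im,'orange',2000,120,60)
for v in (30,60,110,140,190,220):
    w=np.where(cv2.cvtColor(np.ascontiguousarray(im),cv2.COLOR_RGB2HSV)[v,400:,1]>150)[0]+400; w=w[w<(560-0.1*v)]
    for u in (w.min()-.5,w.max()+.5):
        q=onz(C,u,v,70)[:2]-c0; print(v,u,round(q@X,1),round(q@Y,1))
for uv in [(497,86),(489,170),(478,244)]:
    q=onz(C,*uv,70)[:2]-c0; print('div',round(q@X,1),round(q@Y,1))
for y in (-94.5,-31.5,31.5,94.5): print(y,(c0+y*Y).round(1))
```

```text
cap pred px [319.65860954 281.48921777] [318.80716208 227.25230981]
[((np.float64(317.3), np.float64(272.1)), (np.int32(260), np.int32(207), np.int32(115), np.int32(127), np.int32(11194)))]
30 439.5 -48.7 37.8
30 556.5 34.2 38.9
60 437.5 -48.2 18.5
60 550.5 33.6 19.4
110 432.5 -48.5 -15.7
110 542.5 34.3 -15.1
140 430.5 -47.8 -37.5
140 537.5 34.6 -37.1
190 425.5 -48.0 -76.3
190 528.5 34.9 -76.3
220 422.5 -48.0 -101.3
220 523.5 35.4 -101.6
div -2.7 1.4
div 0.4 -60.3
div 0.6 -122.6
-94.5 [589.9 -62.4]
-31.5 [ 5.991e+02 -1.000e-01]
31.5 [608.3  62.3]
94.5 [617.5 124.6]
```

Call:
apply_moves(
  deltas=[
    [0.388, 0.888, 0, 0, 0, 0, 0],
    [0.388, 0.888, 0, 0, 0, 0, 0],
    [0.388, 0.888, 0, 0, 0, 0, 0],
    [0.388, 0.888, 0, 0, 0, 0, 0],
    [0.388, 0.888, 0, 0, 0, 0, 0],
    [0, 0, 0.5, 0, 0, 0, 0],
    [0, 0, 0.5, 0, 0, 0, 0],
    [0, 0, 0, 0, 0, 0, 0],
  ],
)

```text
time: 15.6
tool_pos: [594.3, 1.7, 137.4]
tcp_rot: [-179.7, 0.0, 81.6]
ft_force: [-0.7, -0.4, -2.0]
finger_gap: 48.3
grip_force: 42.5
```

Run:
```python
from h import *
s,im=save('wrist','w7.png');print(s['tool_pos'],s['tcp_rot'],s['ft_force'])
cv2.imwrite('pics/w7c.png',im[120:400,200:440,::-1])
```

```text
[594.27513381   1.7474527  137.42400316] [-1.79676244e+02  2.51439447e-02  8.15964032e+01] [-0.7047372  -0.40639753 -2.00125723]
```

View pics/w7.png

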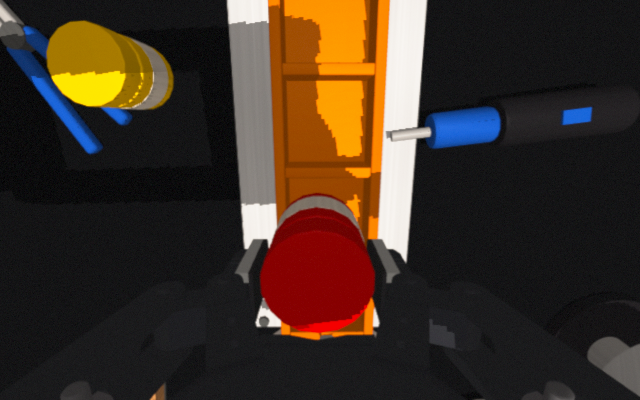

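Call:
apply_moves(
  deltas=[
    [0, 0, 0, 0, 0, 0, 0],
    [0, 0, 0, 0, 0, 0, 0],
    [0, 0, 0, 0, 0, 0, 0],
  ],
)

```text
time: 16.02
tool_pos: [597.3, 1.7, 141.4]
tcp_rot: [179.9, -0.0, 81.6]
ft_force: [0.1, 0.6, -0.3]
finger_gap: 48.7
grip_force: 42.5
```

```bash
cat >> h.py <<'E'
def cradle(f,v0=165,vs=None):
    """x-centre of the orange rim in tool coords at several rows, divider rows along centre"""
    s,im=save('wrist',f); C=cam('wrist',s); Rt=R.from_euler('xyz',s['tcp_rot'],degrees=True).as_matrix()
    h=cv2.cvtColor(np.ascontiguousarray(im),cv2.COLOR_RGB2HSV); m=cv2.inRange(h,(5,150,60),(20,255,255))
    print(s['tool_pos'].round(1),s['tcp_rot'].round(2),s['ft_force'].round(1),s['finger_gap'])
    for v in vs or (20,60,100,140,170):
        w=np.where(m[v,150:520])[0]+150
        if len(w)<20: continue
        q=[Rt.T@(onz(C,u,v,70)-s['tool_pos']) for u in (w.min()-.5,w.max()+.5)]
        print(v,w.min(),w.max(),'tool y',[round(a[1],1) for a in q],'mid',round((q[0][1]+q[1][1])/2,1),'tool x',round(q[0][0],1))
    return s,im,C,Rt
E
python3 - <<'E'
from h import *
s,im,C,Rt=cradle('w8.png')
for uv in [(329,68),(329,171)]: print((Rt.T@(onz(C,*uv,70)-s['tool_pos'])).round(1))
E
```

```text
[597.3   1.7 141.4] [179.94  -0.    81.61] [ 0.1  0.6 -0.3] 48.70340824824594
20 264 380 tool y [np.float64(-32.7), np.float64(36.2)] mid 1.7 tool x 122.5
60 265 378 tool y [np.float64(-33.0), np.float64(36.1)] mid 1.5 tool x 100.7
100 159 376 tool y [np.float64(-100.7), np.float64(36.1)] mid -32.3 tool x 77.8
140 269 374 tool y [np.float64(-32.5), np.float64(36.0)] mid 1.7 tool x 52.9
170 270 373 tool y [np.float64(-32.7), np.float64(36.3)] mid 1.8 tool x 33.3
[96.2  6.1 71.4]
[32.7  6.8 71.4]
```

Run:
```python
from h import *
s=sense(); C=cam('wrist',s); Rt=R.from_euler('xyz',s['tcp_rot'],degrees=True).as_matrix(); im=cv2.imread('pics/w8.png')[:,:,::-1]
print('front edge pred',proj(C,Rt@[-25,0,-13.5]+s['tool_pos']),'ctr',proj(C,Rt@[0,0,-13.5]+s['tool_pos']))
bs,l=blobs(im,'red',2000,150,60); print(bs)
for u in (285,300): print([(v,int(im[v,u].astype(int).sum())) for v in range(60,80)],[(v,int(im[v,u].astype(int).sum())) for v in range(160,182)])
for v in (62,64,66,68,70,72,162,164,166,168,170,172,174,176): print(v,(Rt.T@(onz(C,320,v,70)-s['tool_pos'])).round(1)[0])
```

```text
front edge pred [319.49070844 331.49785447] ctr [319.65620345 281.49232164]
[((np.float64(317.2), np.float64(271.5)), (np.int32(260), np.int32(207), np.int32(115), np.int32(126), np.int32(11094)))]
[(60, 238), (61, 250), (62, 237), (63, 244), (64, 223), (65, 220), (66, 237), (67, 238), (68, 235), (69, 237), (70, 235), (71, 240), (72, 237), (73, 229), (74, 223), (75, 212), (76, 193), (77, 172), (78, 164), (79, 164)] [(160, 220), (161, 204), (162, 185), (163, 176), (164, 177), (165, 179), (166, 179), (167, 192), (168, 217), (169, 223), (170, 226), (171, 224), (172, 226), (173, 220), (174, 223), (175, 220), (176, 217), (177, 207), (178, 215), (179, 214), (180, 216), (181, 211)]
[(60, 236), (61, 255), (62, 248), (63, 239), (64, 226), (65, 230), (66, 233), (67, 238), (68, 240), (69, 233), (70, 247), (71, 233), (72, 232), (73, 229), (74, 225), (75, 215), (76, 193), (77, 170), (78, 162), (79, 166)] [(160, 221), (161, 202), (162, 184), (163, 174), (164, 176), (165, 180), (166, 181), (167, 197), (168, 219), (169, 225), (170, 221), (171, 225), (172, 223), (173, 220), (174, 223), (175, 220), (176, 215), (177, 208), (178, 218), (179, 224), (180, 224), (181, 225)]
62 99.5
64 98.4
66 97.3
68 96.1
70 95.0
72 93.9
162 38.7
164 37.3
166 36.0
168 34.7
170 33.4
172 32.0
174 30.7
176 29.3
```

Call:
apply_moves(
  deltas=[
    [0.02, 0, 0, 0, 0, 0, 0],
    [0, 0, 0, 0, 0, 0, 0],
    [0, 0, 0, 0, 0, 0, 0],
  ],
)

```text
time: 16.45
tool_pos: [597.1, 2.4, 140.7]
tcp_rot: [-180.0, 0.0, 81.6]
ft_force: [-0.2, -1.1, -1.5]
finger_gap: 48.8
grip_force: 42.5
```

Call:
apply_moves(
  deltas=[
    [0, 0.08, 0, 0, 0, 0, 0],
    [0, 0, 0.3, 0, 0, 0, 0],
    [0, 0, 0.3, 0, 0, 0, 0],
    [0, 0, 0.2, 0, 0, 0, 0],
    [0, 0, 0.15, 0, 0, 0, 0],
    [0, 0, 0, 0, 0, 0, 0],
  ],
)

```text
time: 17.2
tool_pos: [599.1, 2.1, 111.7]
tcp_rot: [-179.9, 0.0, 81.6]
ft_force: [-0.0, -0.2, -0.8]
finger_gap: 48.7
grip_force: 42.5
```

Call:
apply_moves(
  deltas=[
    [0, 0, 0.2, 0, 0, 0, 0],
    [0, 0, 0.2, 0, 0, 0, 0],
    [0, 0, 0.17, 0, 0, 0, 0],
    [0, 0, 0, 0, 0, 0, 0],
    [0, 0, 0, 0, 0, 0, 0],
  ],
)

```text
time: 17.82
tool_pos: [599.5, 2.1, 95.2]
tcp_rot: [180.0, -0.0, 81.6]
ft_force: [0.6, 0.2, -2.2]
finger_gap: 48.8
grip_force: 42.5
```

Call:
apply_moves(
  deltas=[
    [0, 0, 0, 0, 0, 0, 1],
    [0, 0, 0, 0, 0, 0, 1],
    [0, 0, 0, 0, 0, 0, 1],
    [0, 0, -0.5, 0, 0, 0, 1],
    [0, 0, -1, 0, 0, 0, 1],
    [0, 0, -1, 0, 0, 0, 1],
    [0, 0, -1, 0, 0, 0, 1],
    [0, 0, -1, 0, 0, 0, 1],
  ],
)

```text
time: 18.82
tool_pos: [599.6, 2.1, 232.6]
tcp_rot: [179.9, -0.0, 81.6]
ft_force: [0.5, 0.4, 0.3]
finger_gap: 85.3
grip_force: 0.0
```

Call:
apply_moves(
  deltas=[
    [0.54, -0.827, 0, 0, 0, 0, 1],
    [0.54, -0.827, 0, 0, 0, 0, 1],
    [0.54, -0.827, 0, 0, 0, 0, 1],
    [0.54, -0.827, 0, 0, 0, 0, 1],
    [0.54, -0.827, 0, 0, 0, 0, 1],
    [0.54, -0.827, 0, 0, 0, 0, 1],
    [0, 0, 0, 0, 0, 0, 1],
    [0, 0, 0, 0, 0, 0, 1],
  ],
)

```text
time: 19.82
tool_pos: [467.0, 119.8, 231.1]
tcp_rot: [179.9, -0.0, 81.6]
ft_force: [0.7, -0.4, 0.5]
finger_gap: 85.3
grip_force: 0.0
```

Run:
```python
from h import *
jar('yellow','w9.png')
```

```text
yellow px [318. 190.] c [465.6 120.9] r 24.4 mean [466.7 117.1] tool mm [  0.9  -1.8 165.1] units [ 0.03 -0.06  5.5 ]
[467.  119.8 231.1] [ 1.799e+02 -1.000e-02  8.163e+01]
```

Call:
apply_moves(
  deltas=[
    [0.03, -0.06, 0.99, 0, 0, 0, 1],
    [0, 0, 0.99, 0, 0, 0, 1],
    [0, 0, 0.99, 0, 0, 0, 1],
    [0, 0, 0.99, 0, 0, 0, 1],
    [0, 0, 0.99, 0, 0, 0, 1],
    [0, 0, 0.99, 0, 0, 0, 1],
    [0, 0, 0, 0, 0, 0, 1],
    [0, 0, 0, 0, 0, 0, 1],
  ],
)

```text
time: 20.88
tool_pos: [465.7, 120.8, 53.0]
tcp_rot: [180.0, -0.0, 81.6]
ft_force: [-0.2, 0.2, 0.5]
finger_gap: 85.4
grip_force: 0.0
```

Call:
apply_moves(
  deltas=[
    [0, 0, 0, 0, 0, 0, 0],
    [0, 0, 0, 0, 0, 0, 0],
    [0, 0, 0, 0, 0, 0, 0],
    [0, 0, 0, 0, 0, 0, 0],
  ],
)

```text
time: 21.38
tool_pos: [465.7, 121.2, 53.4]
tcp_rot: [179.9, -0.0, 81.6]
ft_force: [0.3, -0.6, 5.8]
finger_gap: 49.0
grip_force: 40.5
```

Call:
apply_moves(
  deltas=[
    [0, 0, -1, 0, 0, 0, 0],
    [0, 0, -1, 0, 0, 0, 0],
    [0, 0, -1, 0, 0, 0, 0],
    [0, 0, -1, 0, 0, 0, 0],
    [0, 0, 0, 0, 0, 0, 0],
    [0, 0, 0, 0, 0, 0, 0],
  ],
)

```text
time: 22.12
tool_pos: [464.3, 121.0, 171.2]
tcp_rot: [-180.0, 0.0, 81.6]
ft_force: [-0.1, -0.6, -1.9]
finger_gap: 48.6
grip_force: 42.1
```

Call:
apply_moves(
  deltas=[
    [-0.19, 0.832, 0, 0, 0, 0, 0],
    [-0.19, 0.832, 0, 0, 0, 0, 0],
    [-0.19, 0.832, 0, 0, 0, 0, 0],
    [-0.19, 0.832, 0, 0, 0, 0, 0],
    [-0.19, 0.832, 0, 0, 0, 0, 0],
    [-0.19, 0.832, 0, 0, 0, 0, 0],
    [0, 0, 0.6, 0, 0, 0, 0],
    [0, 0, 0.5, 0, 0, 0, 0],
  ],
)

```text
time: 23.12
tool_pos: [606.1, 65.5, 135.7]
tcp_rot: [-179.8, 0.0, 81.6]
ft_force: [-0.7, 0.4, -1.5]
finger_gap: 48.9
grip_force: 42.2
```

Call:
apply_moves(
  deltas=[
    [0, 0, 0, 0, 0, 0, 0],
    [0, 0, 0, 0, 0, 0, 0],
    [0, 0, 0, 0, 0, 0, 0],
    [0, 0, 0, 0, 0, 0, 0],
  ],
)

```text
time: 23.62
tool_pos: [608.3, 65.5, 139.8]
tcp_rot: [179.9, -0.0, 81.6]
ft_force: [-1.0, -0.8, -1.2]
finger_gap: 48.6
grip_force: 42.2
```

Run:
```python
from h import *
s,im,C,Rt=cradle('w10.png')
bs,l=blobs(im,'yellow',2000,150,60); print(bs,'front edge pred',proj(C,Rt@[-25,0,-13.5]+s['tool_pos']))
g=im.astype(int).sum(2); print([(v,int(g[v,290])) for v in range(160,182)])
```

```text
[608.3  65.5 139.8] [ 1.7992e+02 -1.0000e-02  8.1620e+01] [-1.  -0.8 -1.2] 48.64138395264022
100 264 374 tool y [np.float64(-34.4), np.float64(34.5)] mid 0.1 tool x 77.5
140 266 372 tool y [np.float64(-34.2), np.float64(34.4)] mid 0.1 tool x 53.0
170 267 371 tool y [np.float64(-34.4), np.float64(34.7)] mid 0.2 tool x 33.6
[] front edge pred [319.49097637 331.49757961]
[(160, 252), (161, 253), (162, 252), (163, 243), (164, 211), (165, 201), (166, 201), (167, 203), (168, 200), (169, 207), (170, 218), (171, 248), (172, 253), (173, 253), (174, 252), (175, 250), (176, 249), (177, 248), (178, 247), (179, 238), (180, 236), (181, 251)]
```

Call:
apply_moves(
  deltas=[
    [-0.04, 0.01, 0, 0, 0, 0, 0],
    [0, 0, 0.3, 0, 0, 0, 0],
    [0, 0, 0.3, 0, 0, 0, 0],
    [0, 0, 0.2, 0, 0, 0, 0],
    [0, 0, 0.13, 0, 0, 0, 0],
    [0, 0, 0, 0, 0, 0, 0],
  ],
)

```text
time: 24.42
tool_pos: [607.7, 64.2, 110.6]
tcp_rot: [-180.0, 0.0, 81.6]
ft_force: [0.5, -0.8, -0.8]
finger_gap: 48.6
grip_force: 42.2
```

Call:
apply_moves(
  deltas=[
    [0, 0, 0.2, 0, 0, 0, 0],
    [0, 0, 0.2, 0, 0, 0, 0],
    [0, 0, 0.14, 0, 0, 0, 0],
    [0, 0, 0, 0, 0, 0, 0],
    [0, 0, 0, 0, 0, 0, 0],
  ],
)

```text
time: 25.05
tool_pos: [608.1, 64.2, 95.0]
tcp_rot: [180.0, -0.0, 81.6]
ft_force: [0.3, -0.1, -0.5]
finger_gap: 49.3
grip_force: 42.3
```

Call:
apply_moves(
  deltas=[
    [0, 0, 0, 0, 0, 0, 1],
    [0, 0, 0, 0, 0, 0, 1],
    [0, 0, 0, 0, 0, 0, 1],
    [0, 0, -0.5, 0, 0, 0, 1],
    [0, 0, -1, 0, 0, 0, 1],
    [0, 0, -1, 0, 0, 0, 1],
    [0, 0, -1, 0, 0, 0, 1],
    [0, 0, -1, 0, 0, 0, 1],
  ],
)

```text
time: 26.05
tool_pos: [608.2, 64.2, 232.3]
tcp_rot: [179.9, -0.0, 81.6]
ft_force: [1.1, 0.7, 0.2]
finger_gap: 85.2
grip_force: 0.0
```

Call:
apply_moves(
  deltas=[
    [0.966, -0.3, 0, 0, 0, 0, 1],
    [0.966, -0.3, 0, 0, 0, 0, 1],
    [0.966, -0.3, 0, 0, 0, 0, 1],
    [0.966, -0.3, 0, 0, 0, 0, 1],
    [0.966, -0.3, 0, 0, 0, 0, 1],
    [0.966, -0.3, 0, 0, 0, 0, 1],
    [0.966, -0.3, 0, 0, 0, 0, 1],
    [0.966, -0.3, 0, 0, 0, 0, 1],
  ],
)

```text
time: 27.05
tool_pos: [570.6, 305.1, 231.3]
tcp_rot: [179.9, -0.0, 81.6]
ft_force: [0.6, 0.8, 0.2]
finger_gap: 85.7
grip_force: 0.0
```

Call:
apply_moves(
  deltas=[
    [0.966, -0.3, 0, 0, 0, 0, 1],
    [0.966, -0.3, 0, 0, 0, 0, 1],
    [0, 0, 0, 0, 0, 0, 1],
    [0, 0, 0, 0, 0, 0, 1],
    [0, 0, 0, 0, 0, 0, 1],
  ],
)

```text
time: 27.68
tool_pos: [561.7, 363.1, 230.3]
tcp_rot: [180.0, -0.0, 81.6]
ft_force: [0.3, -0.6, -0.0]
finger_gap: 85.2
grip_force: 0.0
```

Run:
```python
from h import *
jar('green','w11.png')
s,im=save('top','t11.png'); C=cam('top')
for c in ('red','yellow','green'):
    for b,st in blobs(im,c)[0]: print(c,b,st[4],onz(C,*b,66).round(),onz(C,*b,106).round())
```

```text
green px [429. 157.] c [681.7 371.1] r 30.6 mean [672.1 377.7] tool mm [ 25.5 117.5 164.4] units [0.85 3.92 5.48]
green px [548. 181.] c [785.7 336.9] r 34.5 mean [788.7 336. ] tool mm [  7.  225.4 164.4] units [0.23 7.51 5.48]
green px [316. 187.] c [559.5 364. ] r 26.4 mean [559.3 363.9] tool mm [  0.6  -2.4 164.3] units [ 0.02 -0.08  5.48]
green px [456. 251.] c [692.  271.6] r 33.3 mean [695.1 274.7] tool mm [-71.4 142.3 164.4] units [-2.38  4.74  5.48]
[561.7 363.1 230.3] [179.97  -0.    81.55]
red (np.float64(174.7), np.float64(145.4)) 343 [763. 617.  66.] [755. 606. 106.]
red (np.float64(128.8), np.float64(145.5)) 336 [764. 774.  66.] [755. 759. 106.]
red (np.float64(356.0), np.float64(190.8)) 180 [604.  -1.  66.] [600.   2. 106.]
yellow (np.float64(171.4), np.float64(155.8)) 153 [727. 628.  66.] [720. 616. 106.]
yellow (np.float64(125.7), np.float64(156.0)) 148 [727. 783.  66.] [719. 768. 106.]
yellow (np.float64(336.9), np.float64(187.6)) 188 [616.  64.  66.] [610.  65. 106.]
yellow (np.float64(233.3), np.float64(234.5)) 139 [459. 412.  66.] [457. 405. 106.]
green (np.float64(258.6), np.float64(136.0)) 181 [795. 331.  66.] [786. 326. 106.]
green (np.float64(277.1), np.float64(163.4)) 184 [700. 267.  66.] [692. 263. 106.]
green (np.float64(168.5), np.float64(218.6)) 207 [513. 631.  66.] [510. 619. 106.]
green (np.float64(561.0), np.float64(231.1)) 130 [ 466. -684.   66.] [ 464. -666.  106.]
green (np.float64(539.9), np.float64(300.6)) 4085 [ 238. -601.   66.] [ 242. -585.  106.]
```

View pics/w11.png

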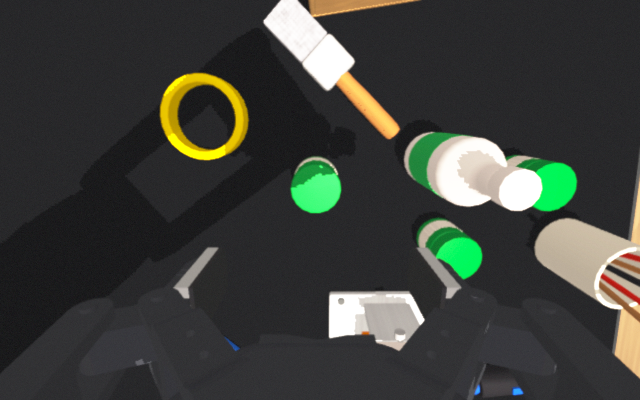

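Call:
apply_moves(
  deltas=[
    [0.02, -0.08, 0.988, 0, 0, 0, 1],
    [0, 0, 0.988, 0, 0, 0, 1],
    [0, 0, 0.988, 0, 0, 0, 1],
    [0, 0, 0.988, 0, 0, 0, 1],
    [0, 0, 0.988, 0, 0, 0, 1],
    [0, 0, 0.988, 0, 0, 0, 1],
    [0, 0, 0, 0, 0, 0, 1],
    [0, 0, 0, 0, 0, 0, 1],
  ],
)

```text
time: 28.78
tool_pos: [559.7, 365.0, 53.4]
tcp_rot: [179.9, -0.0, 81.6]
ft_force: [-0.7, 0.5, 0.8]
finger_gap: 85.6
grip_force: 0.0
```

Call:
apply_moves(
  deltas=[
    [0, 0, 0, 0, 0, 0, 0],
    [0, 0, 0, 0, 0, 0, 0],
    [0, 0, 0, 0, 0, 0, 0],
    [0, 0, 0, 0, 0, 0, 0],
  ],
)

```text
time: 29.28
tool_pos: [559.9, 365.5, 53.8]
tcp_rot: [179.9, -0.1, 81.6]
ft_force: [-1.2, -1.4, 6.9]
finger_gap: 48.6
grip_force: 40.8
```

Call:
apply_moves(
  deltas=[
    [0, 0, -1, 0, 0, 0, 0],
    [0, 0, -1, 0, 0, 0, 0],
    [0, 0, -1, 0, 0, 0, 0],
    [0, 0, -1, 0, 0, 0, 0],
    [0, 0, -1, 0, 0, 0, 0],
    [0, 0, -0.3, 0, 0, 0, 0],
    [0, 0, 0, 0, 0, 0, 0],
  ],
)

```text
time: 30.15
tool_pos: [559.1, 365.0, 211.1]
tcp_rot: [180.0, -0.0, 81.6]
ft_force: [0.3, 0.4, -2.4]
finger_gap: 48.6
grip_force: 42.3
```

Call:
apply_moves(
  deltas=[
    [-0.943, 0.383, 0, 0, 0, 0, 0],
    [-0.943, 0.383, 0, 0, 0, 0, 0],
    [-0.943, 0.383, 0, 0, 0, 0, 0],
    [-0.943, 0.383, 0, 0, 0, 0, 0],
    [-0.943, 0.383, 0, 0, 0, 0, 0],
    [-0.943, 0.383, 0, 0, 0, 0, 0],
    [-0.943, 0.383, 0, 0, 0, 0, 0],
    [-0.943, 0.383, 0, 0, 0, 0, 0],
  ],
)

```text
time: 31.15
tool_pos: [615.9, 126.5, 208.4]
tcp_rot: [-179.8, 0.1, 81.6]
ft_force: [0.3, 0.5, -1.0]
finger_gap: 48.8
grip_force: 42.3
```

Call:
apply_moves(
  deltas=[
    [0, 0, 0.8, 0, 0, 0, 0],
    [0, 0, 0.8, 0, 0, 0, 0],
    [0, 0, 0.6, 0, 0, 0, 0],
    [0, 0, 0, 0, 0, 0, 0],
    [0, 0, 0, 0, 0, 0, 0],
    [0, 0, 0, 0, 0, 0, 0],
  ],
)

```text
time: 31.9
tool_pos: [617.7, 127.9, 146.5]
tcp_rot: [179.9, -0.0, 81.6]
ft_force: [-0.2, -0.5, -1.3]
finger_gap: 49.2
grip_force: 42.2
```

Run:
```python
from h import *
s,im,C,Rt=cradle('w12.png',vs=(165,170,175,180,190))
print('front edge pred',proj(C,Rt@[-25,0,-13.5]+s['tool_pos']))
bs,l=blobs(im,'green',1000,100,40); print([tuple(map(int,b[1])) for b in bs])
g=im.astype(int).sum(2); print([(v,im[v,290].tolist()) for v in range(155,186,2)])
```

```text
[617.7 127.9 146.5] [ 1.7987e+02 -4.0000e-02  8.1620e+01] [-0.2 -0.5 -1.3] 49.18577482872833
165 272 364 tool y [np.float64(-32.0), np.float64(31.0)] mid -0.5 tool x 35.9
170 268 368 tool y [np.float64(-34.8), np.float64(33.9)] mid -0.5 tool x 32.5
175 268 368 tool y [np.float64(-35.0), np.float64(34.0)] mid -0.5 tool x 29.0
180 269 367 tool y [np.float64(-34.4), np.float64(33.5)] mid -0.5 tool x 25.6
190 269 367 tool y [np.float64(-34.7), np.float64(33.8)] mid -0.5 tool x 18.5
front edge pred [319.49178558 331.49596481]
[(368, 0, 85, 39, 2346), (260, 210, 115, 122, 10815)]
[(155, [233, 229, 223]), (157, [233, 229, 223]), (159, [233, 228, 223]), (161, [230, 212, 196]), (163, [222, 111, 0]), (165, [216, 102, 0]), (167, [218, 103, 0]), (169, [241, 122, 0]), (171, [245, 129, 0]), (173, [244, 128, 0]), (175, [243, 125, 0]), (177, [241, 122, 0]), (179, [244, 127, 0]), (181, [244, 129, 0]), (183, [244, 127, 0]), (185, [245, 129, 0])]
```

Call:
apply_moves(
  deltas=[
    [-0.045, 0, 0, 0, 0, 0, 0],
    [0, 0, 0.4, 0, 0, 0, 0],
    [0, 0, 0.4, 0, 0, 0, 0],
    [0, 0, 0.25, 0, 0, 0, 0],
    [0, 0, 0.13, 0, 0, 0, 0],
    [0, 0, 0, 0, 0, 0, 0],
  ],
)

```text
time: 32.7
tool_pos: [616.3, 126.4, 108.9]
tcp_rot: [-179.9, 0.0, 81.6]
ft_force: [0.3, 1.0, -2.5]
finger_gap: 48.5
grip_force: 42.5
```

Call:
apply_moves(
  deltas=[
    [0, 0, 0.2, 0, 0, 0, 0],
    [0, 0, 0.2, 0, 0, 0, 0],
    [0, 0, 0.05, 0, 0, 0, 0],
    [0, 0, 0, 0, 0, 0, 0],
    [0, 0, 0, 0, 0, 0, 0],
  ],
)

```text
time: 33.33
tool_pos: [616.6, 126.3, 95.9]
tcp_rot: [-180.0, 0.0, 81.6]
ft_force: [1.8, 2.5, -4.1]
finger_gap: 48.9
grip_force: 42.5
```

Call:
apply_moves(
  deltas=[
    [0, 0, 0, 0, 0, 0, 1],
    [0, 0, 0, 0, 0, 0, 1],
    [0, 0, 0, 0, 0, 0, 1],
    [0, 0, -0.5, 0, 0, 0, 1],
    [0, 0, -1, 0, 0, 0, 1],
    [0, 0, -1, 0, 0, 0, 1],
    [0, 0, -1, 0, 0, 0, 1],
    [0, 0, -1, 0, 0, 0, 1],
  ],
)

```text
time: 34.33
tool_pos: [616.8, 126.3, 233.6]
tcp_rot: [179.9, -0.0, 81.6]
ft_force: [0.2, -0.9, 0.6]
finger_gap: 85.4
grip_force: 0.0
```

Call:
apply_moves(
  deltas=[
    [-0.97, 0.013, -0.7, 0, 0, 0, 1],
    [-0.97, 0.013, -0.6, 0, 0, 0, 1],
    [-0.97, 0.013, -0.6, 0, 0, 0, 1],
    [-0.97, 0.013, 0, 0, 0, 0, 1],
    [-0.97, 0.013, 0, 0, 0, 0, 1],
    [-0.97, 0.013, 0, 0, 0, 0, 1],
    [-0.97, 0.013, 0, 0, 0, 0, 1],
    [-0.97, 0.013, 0, 0, 0, 0, 1],
  ],
)

```text
time: 35.33
tool_pos: [585.7, -105.5, 289.6]
tcp_rot: [179.9, 0.0, 81.6]
ft_force: [-0.2, 0.4, -1.0]
finger_gap: 85.3
grip_force: 0.0
```

Call:
apply_moves(
  deltas=[
    [-0.97, 0.013, 0, 0, 0, 0, 1],
    [-0.97, 0.013, 0, 0, 0, 0, 1],
    [0, 0, 0, 0, 0, 0, 1],
    [0, 0, 0, 0, 0, 0, 1],
    [0, 0, 0, 0, 0, 0, 1],
  ],
)

```text
time: 35.95
tool_pos: [578.3, -161.2, 288.5]
tcp_rot: [180.0, -0.0, 81.7]
ft_force: [1.1, -0.0, -0.2]
finger_gap: 85.4
grip_force: 0.0
```

Run:
```python
from h import *
s,im=save('wrist','w13.png'); C=cam('wrist',s); Rt=R.from_euler('xyz',s['tcp_rot'],degrees=True).as_matrix()
print(s['tool_pos'].round(1),s['tcp_rot'].round(2)); g=im.astype(int).sum(2)
print('knob pred',proj(C,[578.3,-162.2,200]).round(1))
for v in (110,130,150,170,190,210,230,250): print(v,g[v,290:350:3].tolist())
b=blobs(im,'red',300,120)[0]; print(b)
```

```text
[ 578.3 -161.2  288.5] [ 1.7998e+02 -1.0000e-02  8.1670e+01]
knob pred [318.7 211.7]
110 [209, 239, 240, 243, 241, 247, 242, 242, 244, 280, 281, 245, 261, 284, 267, 243, 237, 264, 419, 553]
130 [403, 342, 335, 335, 330, 338, 337, 306, 335, 340, 310, 338, 343, 339, 340, 335, 331, 385, 407, 406]
150 [36, 38, 36, 38, 40, 42, 42, 221, 332, 335, 296, 62, 59, 69, 66, 65, 63, 80, 69, 63]
170 [62, 64, 68, 78, 69, 72, 78, 259, 299, 307, 312, 282, 88, 48, 57, 69, 65, 70, 71, 53]
190 [62, 65, 66, 68, 44, 51, 62, 56, 69, 63, 59, 77, 63, 63, 53, 54, 65, 71, 72, 72]
210 [63, 54, 49, 74, 49, 63, 75, 60, 67, 78, 79, 73, 57, 70, 80, 69, 62, 54, 53, 66]
230 [63, 66, 60, 67, 63, 95, 100, 108, 142, 142, 149, 126, 113, 109, 91, 68, 64, 51, 57, 68]
250 [63, 66, 75, 63, 63, 70, 73, 60, 72, 61, 66, 74, 60, 66, 69, 56, 52, 63, 64, 75]
[((np.float64(315.4), np.float64(20.1)), (np.int32(289), np.int32(0), np.int32(54), np.int32(47), np.int32(2107)))]
```

View pics/w13.png

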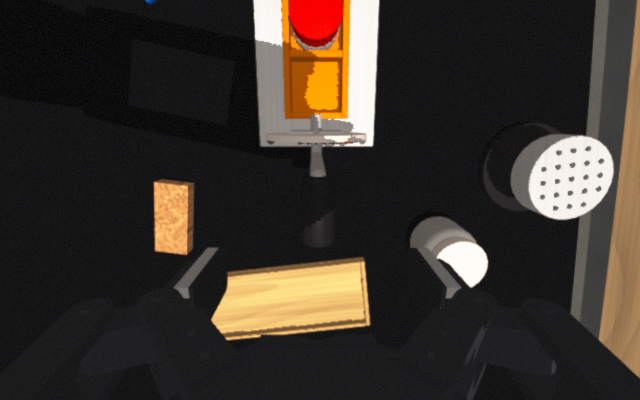

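Call:
apply_moves(
  deltas=[
    [-0.03, 0, 0.8, 0, 0, 0, 1],
    [0, 0, 0.8, 0, 0, 0, 1],
    [0, 0, 0.8, 0, 0, 0, 1],
    [0, 0, 0.7, 0, 0, 0, 1],
    [0, 0, 0, 0, 0, 0, 1],
    [0, 0, 0, 0, 0, 0, 0],
    [0, 0, 0, 0, 0, 0, 0],
    [0, 0, 0, 0, 0, 0, 0],
  ],
  grip_force=30,
)

```text
time: 37.0
tool_pos: [578.5, -163.2, 196.2]
tcp_rot: [179.9, 0.0, 81.6]
ft_force: [0.6, 0.0, 0.1]
finger_gap: 32.6
grip_force: 0.0
```

Call:
apply_moves(
  deltas=[
    [0, 0, 0, 0, 0, 0, 0],
    [0, 0, 0, 0, 0, 0, 0],
    [0, 0, 0, 0, 0, 0, 0],
    [0, 0, 0, 0, 0, 0, 0],
  ],
)

```text
time: 37.5
tool_pos: [578.4, -163.2, 196.1]
tcp_rot: [179.9, 0.0, 81.6]
ft_force: [-1.5, 0.2, 6.1]
finger_gap: 25.0
grip_force: 29.5
```

Call:
apply_moves(
  deltas=[
    [0, 0.363, 0.023, 0, 0, 0, 0],
    [0, 0.36, 0.053, 0, 0, 0, 0],
    [0, 0.353, 0.083, 0, 0, 0, 0],
    [0, 0, 0, 0, 0, 0, 0],
  ],
)

```text
time: 38.0
tool_pos: [609.3, -167.7, 189.3]
tcp_rot: [-179.9, -0.0, 81.6]
ft_force: [-1.7, -0.3, -1.7]
finger_gap: 24.8
grip_force: 31.1
```

Call:
apply_moves(
  deltas=[
    [0, 0.345, 0.117, 0, 0, 0, 0],
    [0, 0.333, 0.147, 0, 0, 0, 0],
    [0, 0.32, 0.173, 0, 0, 0, 0],
    [0, 0.303, 0.2, 0, 0, 0, 0],
    [0, 0.257, 0.2, 0, 0, 0, 0],
    [0, 0, 0, 0, 0, 0, 0],
    [0, 0, 0, 0, 0, 0, 0],
  ],
)

```text
time: 38.88
tool_pos: [655.6, -174.4, 164.6]
tcp_rot: [-179.9, -0.0, 81.6]
ft_force: [-1.7, 0.2, -2.7]
finger_gap: 25.2
grip_force: 31.4
```

Run:
```python
from h import *
s,im=save('scene','s14.png'); print(s['tool_pos'],s['tcp_rot'],s['ft_force'],s['wrist_torque'])
cv2.imwrite('pics/s14c.png',cv2.resize(im[120:250,210:360],None,fx=4,fy=4,interpolation=cv2.INTER_CUBIC)[:,:,::-1])
p=s['tool_pos'][:2]-np.array([576.5,-161.5]); print('local',p@[.989,-.146],'deg',np.degrees(np.arcsin(p@[.989,-.146]/125)))
```

```text
[ 655.56164599 -174.38049119  164.56498437] [-1.79937880e+02 -1.50970161e-02  8.16134479e+01] [-1.74723155  0.15247653 -2.73107083] [0.03955162 0.28055638 0.0570016 ]
local 80.07251960207324 deg 39.83509394650383
```

View pics/s14c.png

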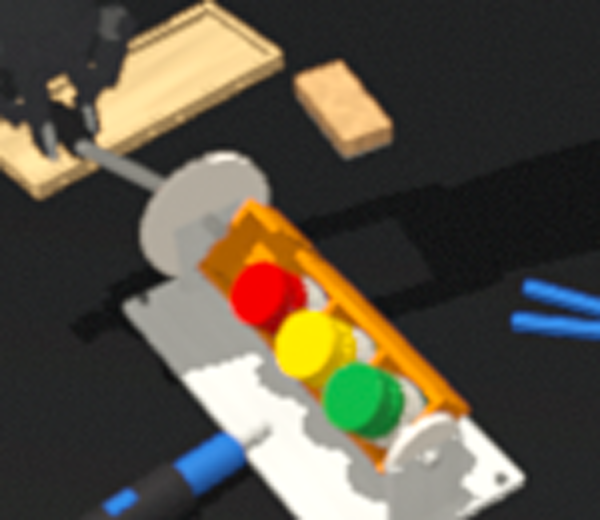

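Call:
apply_moves(
  deltas=[
    [0, 0, 0, 0, 0, 0, 0],
    [0, 0, 0, 0, 0, 0, 0],
    [0, 0, 0, 0, 0, 0, 0],
    [0, 0, 0, 0, 0, 0, 0],
    [0, 0, 0, 0, 0, 0, 0],
    [0, 0, 0, 0, 0, 0, 0],
    [0, 0, 0, 0, 0, 0, 0],
    [0, 0, 0, 0, 0, 0, 0],
  ],
)

```text
time: 39.92
tool_pos: [655.5, -174.4, 164.6]
tcp_rot: [-179.9, -0.0, 81.6]
ft_force: [-5.0, 0.6, -6.1]
finger_gap: 25.5
grip_force: 31.2
```

Call:
apply_moves(
  deltas=[
    [0, 0, 0, 0, 0, 0, 0],
    [0, 0, 0, 0, 0, 0, 0],
    [0, 0, 0, 0, 0, 0, 0],
    [0, 0, 0, 0, 0, 0, 0],
    [0, 0, 0, 0, 0, 0, 0],
    [0, 0, 0, 0, 0, 0, 0],
    [0, 0, 0, 0, 0, 0, 0],
    [0, 0, 0, 0, 0, 0, 0],
  ],
)

```text
time: 40.92
tool_pos: [655.5, -174.4, 164.6]
tcp_rot: [-179.9, -0.0, 81.6]
ft_force: [-5.4, 0.3, -7.0]
finger_gap: 24.8
grip_force: 31.2
```

Call:
apply_moves(
  deltas=[
    [0, 0, 0, 0, 0, 0, 0],
    [0, 0, 0, 0, 0, 0, 0],
    [0, 0, 0, 0, 0, 0, 0],
    [0, 0, 0, 0, 0, 0, 0],
    [0, 0, 0, 0, 0, 0, 0],
    [0, 0, 0, 0, 0, 0, 0],
    [0, 0, 0, 0, 0, 0, 0],
    [0, 0, 0, 0, 0, 0, 0],
  ],
)

```text
time: 41.92
tool_pos: [655.5, -174.4, 164.6]
tcp_rot: [-179.9, -0.0, 81.6]
ft_force: [-5.3, 1.3, -7.1]
finger_gap: 25.3
grip_force: 31.2
```

Call:
apply_moves(
  deltas=[
    [0, -0.28, -0.22, 0, 0, 0, 0],
    [0, -0.307, -0.195, 0, 0, 0, 0],
    [0, -0.323, -0.168, 0, 0, 0, 0],
    [0, -0.335, -0.14, 0, 0, 0, 0],
    [0, -0.347, -0.107, 0, 0, 0, 0],
    [0, -0.355, -0.08, 0, 0, 0, 0],
    [0, -0.36, -0.047, 0, 0, 0, 0],
    [0, -0.363, -0.017, 0, 0, 0, 0],
  ],
)

```text
time: 42.92
tool_pos: [579.7, -163.5, 199.5]
tcp_rot: [179.4, 0.1, 81.6]
ft_force: [8.1, 0.2, 1.1]
finger_gap: 24.8
grip_force: 30.1
```

Call:
apply_moves(
  deltas=[
    [0, 0, 0, 0, 0, 0, 0],
    [0, 0, 0, 0, 0, 0, 0],
    [0, 0, 0, 0, 0, 0, 0],
  ],
)

```text
time: 43.3
tool_pos: [579.1, -163.5, 199.3]
tcp_rot: [179.5, 0.1, 81.6]
ft_force: [1.5, 1.1, 10.4]
finger_gap: 24.8
grip_force: 31.4
```

Call:
apply_moves(
  deltas=[
    [0, -0.09, 0.06, 0, 0, 0, 0],
    [0, 0, 0, 0, 0, 0, 0],
    [0, 0, 0, 0, 0, 0, 0],
    [0, 0, 0, 0, 0, 0, 0],
  ],
)

```text
time: 43.8
tool_pos: [577.8, -163.3, 199.1]
tcp_rot: [179.3, 0.1, 81.6]
ft_force: [5.2, 2.2, 14.4]
finger_gap: 24.7
grip_force: 31.9
```

Call:
apply_moves(
  deltas=[
    [0, -0.05, 0, 0, 0, 0, 0],
    [0, 0, 0, 0, 0, 0, 0],
    [0, 0, 0, 0, 0, 0, 0],
    [0, 0, 0, 0, 0, 0, 1],
    [0, 0, 0, 0, 0, 0, 1],
    [0, 0, 0, 0, 0, 0, 1],
    [0, 0, 0, 0, 0, 0, 1],
    [0, 0, -0.5, 0, 0, 0, 1],
  ],
)

```text
time: 44.8
tool_pos: [571.6, -161.9, 206.4]
tcp_rot: [-179.8, -0.0, 81.6]
ft_force: [-0.9, -0.3, 0.4]
finger_gap: 85.6
grip_force: 0.0
```

Call:
apply_moves(
  deltas=[
    [0, 0, -1, 0, 0, 0, 1],
    [0, 0, -1, 0, 0, 0, 1],
    [0, 0.2, -1, 0, 0, 0, 1],
    [0, 0, 0, 0, 0, 0, 1],
    [0, 0, 0, 0, 0, 0, 1],
    [0, 0, 0, 0, 0, 0, 1],
  ],
)

```text
time: 45.55
tool_pos: [578.0, -162.9, 296.2]
tcp_rot: [-179.9, -0.0, 81.6]
ft_force: [0.1, 1.1, -0.0]
finger_gap: 85.3
grip_force: 0.0
```

Run:
```python
from h import *
s,im=save('wrist','w15.png'); C=cam('wrist',s); Rt=R.from_euler('xyz',s['tcp_rot'],degrees=True).as_matrix()
print(s['tool_pos'].round(1),s['tcp_rot'].round(2)); g=cv2.GaussianBlur(im,(3,3),0).astype(int).sum(2)
ty=lambda u,v,z:(Rt.T@(onz(C,u,v,z)-s['tool_pos']))[1]
h=cv2.cvtColor(np.ascontiguousarray(im),cv2.COLOR_RGB2HSV); m=cv2.inRange(h,(5,150,60),(20,255,255))
for v in (70,80,90,100):
    w=np.where(m[v,250:380])[0]+250; print(v,w.min(),w.max(),'mid tool y',round((ty(w.min(),v,70)+ty(w.max(),v,70))/2,1))
for v in range(100,150,5):
    w=np.where(im[v,230:420].min(1)>150)[0]+230
    if len(w)>20: print('plate',v,w.min(),w.max(),round((ty(w.min()-.5,v,10)+ty(w.max()+.5,v,10))/2,1))
for v in (228,232,236,240): print(v,g[v,294:346:2].tolist())
```

```text
[ 578.  -162.9  296.2] [-1.7986e+02 -3.0000e-02  8.1610e+01]
70 285 347 mid tool y -2.3
80 285 347 mid tool y -2.3
90 286 347 mid tool y -1.8
100 286 347 mid tool y -1.8
plate 100 348 374 55.9
plate 105 348 373 55.5
plate 110 348 373 55.7
plate 115 316 373 34.9
plate 120 318 373 36.4
plate 125 320 373 37.9
plate 130 351 372 58.0
plate 135 324 372 40.2
228 [66, 64, 66, 69, 81, 96, 105, 113, 127, 134, 141, 151, 149, 134, 123, 113, 104, 99, 82, 67, 65, 66, 67, 67, 66, 63]
232 [64, 68, 66, 72, 95, 99, 105, 111, 123, 133, 137, 146, 142, 130, 125, 116, 106, 90, 86, 65, 60, 65, 68, 62, 65, 67]
236 [68, 67, 64, 68, 84, 99, 108, 111, 122, 129, 134, 140, 140, 132, 122, 110, 105, 95, 79, 71, 67, 68, 66, 66, 68, 65]
240 [65, 64, 68, 65, 62, 67, 78, 87, 100, 105, 112, 114, 112, 102, 97, 86, 75, 67, 66, 61, 66, 65, 71, 65, 67, 69]
```

Call:
apply_moves(
  deltas=[
    [0.924, -0.015, 0, 0, 0, 0, 1],
    [0.924, -0.015, 0, 0, 0, 0, 1],
    [0.924, -0.015, 0, 0, 0, 0, 1],
    [0.924, -0.015, 0, 0, 0, 0, 1],
    [0.924, -0.015, 0, 0, 0, 0, 1],
    [0.924, -0.015, 0, 0, 0, 0, 1],
    [0, 0, 0, 0, 0, 0, 1],
    [0, 0, 0, 0, 0, 0, 1],
  ],
)

```text
time: 46.6
tool_pos: [600.0, 1.4, 297.0]
tcp_rot: [-179.9, 0.0, 81.6]
ft_force: [-0.5, 0.3, -0.5]
finger_gap: 85.4
grip_force: 0.0
```

Run:
```python
from h import *
jar('red','w16.png',z=106)
s=sense();C=cam('wrist',s);im=cv2.imread('pics/w16.png')[:,:,::-1]
for c in('yellow','green'):
    for b,st in blobs(im,c,300)[0]: print(c,b,onz(C,*b,106).round(1))
```

```text
red px [321. 181.] c [602.5   2.2] r 26.1 mean [602.5   2. ] tool mm [  1.2   2.6 191. ] units [0.04 0.09 6.37]
[600.    1.4 297. ] [-1.7994e+02  3.0000e-02  8.1620e+01]
yellow (np.float64(328.5), np.float64(115.4)) [620.3  67.9 106. ]
green (np.float64(320.8), np.float64(57.9)) [620.2 122.3 106. ]
```

Call:
apply_moves(
  deltas=[
    [0.03, 0.08, 0.967, 0, 0, 0, 1],
    [0, 0, 0.967, 0, 0, 0, 1],
    [0, 0, 0.967, 0, 0, 0, 1],
    [0, 0, 0.967, 0, 0, 0, 1],
    [0, 0, 0.967, 0, 0, 0, 1],
    [0, 0, 0.967, 0, 0, 0, 1],
    [0, 0, 0.967, 0, 0, 0, 1],
    [0, 0, 0, 0, 0, 0, 1],
  ],
)

```text
time: 47.65
tool_pos: [600.3, 1.5, 91.5]
tcp_rot: [-179.7, 0.0, 81.5]
ft_force: [-0.2, 0.4, -0.4]
finger_gap: 85.3
grip_force: 0.0
```

Call:
apply_moves(
  deltas=[
    [0, 0, 0, 0, 0, 0, 1],
    [0, 0, 0, 0, 0, 0, 0],
    [0, 0, 0, 0, 0, 0, 0],
    [0, 0, 0, 0, 0, 0, 0],
    [0, 0, 0, 0, 0, 0, 0],
    [0, 0, 0, 0, 0, 0, 0],
  ],
  grip_force=40,
)

```text
time: 48.4
tool_pos: [603.7, 2.3, 96.2]
tcp_rot: [179.9, -0.0, 81.6]
ft_force: [-0.2, 0.4, 6.3]
finger_gap: 48.5
grip_force: 40.8
```

Call:
apply_moves(
  deltas=[
    [0, 0, -0.4, 0, 0, 0, 0],
    [0, 0, -0.6, 0, 0, 0, 0],
    [0, 0, -1, 0, 0, 0, 0],
    [0, 0, -1, 0, 0, 0, 0],
    [0, 0, -1, 0, 0, 0, 0],
    [0, 0, -1, 0, 0, 0, 0],
    [0, 0, -1, 0, 0, 0, 0],
    [0, 0, -0.8, 0, 0, 0, 0],
  ],
)

```text
time: 49.4
tool_pos: [603.0, 2.4, 301.6]
tcp_rot: [179.9, -0.0, 81.6]
ft_force: [0.3, -0.0, -2.1]
finger_gap: 49.2
grip_force: 41.8
```

Call:
apply_moves(
  deltas=[
    [-0.994, 0.079, 0, 0, 0, 0, 0],
    [-0.994, 0.079, 0, 0, 0, 0, 0],
    [-0.994, 0.079, 0, 0, 0, 0, 0],
    [-0.994, 0.079, 0, 0, 0, 0, 0],
    [-0.994, 0.079, 0, 0, 0, 0, 0],
    [-0.994, 0.079, 0, 0, 0, 0, 0],
    [-0.994, 0.079, 0, 0, 0, 0, 0],
    [-0.994, 0.079, 0, 0, 0, 0, 0],
  ],
)

```text
time: 50.4
tool_pos: [586.6, -237.3, 300.0]
tcp_rot: [179.9, 0.0, 81.6]
ft_force: [1.3, 0.0, -1.1]
finger_gap: 48.7
grip_force: 41.9
```

Call:
apply_moves(
  deltas=[
    [-0.994, 0.079, 0, 0, 0, 0, 0],
    [-0.994, 0.079, 0, 0, 0, 0, 0],
    [-0.994, 0.079, 0, 0, 0, 0, 0],
    [-0.994, 0.079, 0, 0, 0, 0, 0],
    [0, 0, 0, 0, 0, 0, 0],
    [0, 0, 0, 0, 0, 0, 0],
    [0, 0, 0, 0, 0, 0, 0],
  ],
)

```text
time: 51.28
tool_pos: [579.0, -354.8, 299.1]
tcp_rot: [180.0, -0.0, 81.7]
ft_force: [-0.4, -0.3, -1.4]
finger_gap: 49.1
grip_force: 41.9
```

Run:
```python
from h import *
s,im=save('wrist','w17.png'); C=cam('wrist',s); print(s['tool_pos'].round(1))
h=cv2.cvtColor(np.ascontiguousarray(im),cv2.COLOR_RGB2HSV); m=cv2.inRange(h,(10,40,120),(30,200,255))
cv2.imwrite('pics/m17.png',m)
n,l,st,ce=cv2.connectedComponentsWithStats(m)
for i in range(1,n):
    if st[i][4]>800: print(st[i],ce[i].round())
print([proj(C,p).round().tolist() for p in [(630,-301,16),(629,-415,16),(357,-405,16),(357,-292,16)]])
for u in (180,210,240,420,430):
    w=np.where(m[100:400,u])[0]+100
    if len(w): print(u,w.min(),w.max(),onz(C,u,w.min(),16).round(1),onz(C,u,w.max(),16).round(1))
for v in (180,190,200,210):
    w=np.where(m[v,100:500])[0]+100
    if len(w): print('row',v,w.min(),w.max(),onz(C,w.min(),v,16).round(1),onz(C,w.max(),v,16).round(1))
```

```text
[ 579.  -354.8  299.1]
[  593     0    47   396 10150] [624. 241.]
[ 114   26   45   89 3504] [136.  70.]
[  149   125   210   103 15340] [255. 176.]
[ 257  297  122   43 1981] [318. 325.]
[[350.0, 123.0], [359.0, 205.0], [170.0, 225.0], [148.0, 146.0]]
180 147 378 [ 400.  -299.1   16. ] [ 297.2 -673.9   16. ]
210 142 221 [ 441.6 -298.6   16. ] [ 415.3 -407.4   16. ]
240 139 218 [ 482.2 -300.6   16. ] [ 458.9 -409.2   16. ]
420 112 115 [ 721.6 -300.5   16. ] [ 721.4 -304.2   16. ]
430 127 127 [ 733.7 -321.4   16. ] [ 733.7 -321.4   16. ]
row 180 156 352 [ 355.  -338.1   16. ] [ 623.4 -377.4   16. ]
row 190 159 353 [ 355.2 -352.5   16. ] [ 623.2 -391.7   16. ]
row 200 162 354 [ 355.4 -367.2   16. ] [ 622.9 -406.2   16. ]
row 210 164 349 [ 354.1 -381.9   16. ] [ 614.3 -419.8   16. ]
```

Call:
apply_moves(
  deltas=[
    [-0.11, -0.12, 1, 0, 0, 0, 0],
    [0, 0, 1, 0, 0, 0, 0],
    [0, 0, 1, 0, 0, 0, 0],
    [0, 0, 1, 0, 0, 0, 0],
    [0, 0, 1, 0, 0, 0, 0],
    [0, 0, 1, 0, 0, 0, 0],
    [0, 0, 0.7, 0, 0, 0, 0],
    [0, 0, 0.5, 0, 0, 0, 0],
  ],
)

```text
time: 52.32
tool_pos: [574.6, -358.0, 81.6]
tcp_rot: [-180.0, -0.0, 81.6]
ft_force: [-0.2, -0.0, -1.4]
finger_gap: 48.6
grip_force: 42.0
```

Call:
apply_moves(
  deltas=[
    [0, 0, 0.3, 0, 0, 0, 0],
    [0, 0, 0.15, 0, 0, 0, 0],
    [0, 0, 0.1, 0, 0, 0, 0],
    [0, 0, 0, 0, 0, 0, 0],
    [0, 0, 0, 0, 0, 0, 0],
  ],
)

```text
time: 52.95
tool_pos: [575.0, -358.8, 66.7]
tcp_rot: [180.0, 0.0, 81.6]
ft_force: [0.5, -0.0, -0.8]
finger_gap: 49.2
grip_force: 42.0
```

Call:
apply_moves(
  deltas=[
    [0, 0, 0.08, 0, 0, 0, 0],
    [0, 0, 0, 0, 0, 0, 0],
  ],
)

```text
time: 53.2
tool_pos: [574.5, -358.5, 63.5]
tcp_rot: [-180.0, -0.0, 81.6]
ft_force: [-0.5, -0.2, -1.7]
finger_gap: 48.6
grip_force: 42.0
```

Call:
apply_moves(
  deltas=[
    [0, 0, 0.06, 0, 0, 0, 0],
    [0, 0, 0, 0, 0, 0, 0],
  ],
)

```text
time: 53.45
tool_pos: [574.8, -358.7, 62.3]
tcp_rot: [180.0, 0.0, 81.6]
ft_force: [0.0, 0.4, 1.9]
finger_gap: 48.7
grip_force: 42.1
```

Call:
apply_moves(
  deltas=[
    [0, 0, 0, 0, 0, 0, 0.75],
    [0, 0, 0, 0, 0, 0, 0.75],
    [0, 0, 0, 0, 0, 0, 0.75],
    [0, 0, -0.5, 0, 0, 0, 0.75],
    [0, 0, -1, 0, 0, 0, 0.75],
    [0, 0, -1, 0, 0, 0, 0.75],
    [0, 0, -1, 0, 0, 0, 0.75],
    [0, 0, -1, 0, 0, 0, 1],
  ],
)

```text
time: 54.45
tool_pos: [574.9, -358.7, 199.4]
tcp_rot: [179.9, 0.0, 81.6]
ft_force: [-0.4, 0.3, -0.1]
finger_gap: 79.8
grip_force: 0.0
```

Call:
apply_moves(
  deltas=[
    [0, 0, -1, 0, 0, 0, 1],
    [0, 0, -1, 0, 0, 0, 1],
    [0.94, -0.058, -0.8, 0, 0, 0, 1],
    [0.94, -0.058, -0.6, 0, 0, 0, 1],
    [0.94, -0.058, 0, 0, 0, 0, 1],
    [0.94, -0.058, 0, 0, 0, 0, 1],
    [0.94, -0.058, 0, 0, 0, 0, 1],
    [0.94, -0.058, 0, 0, 0, 0, 1],
  ],
)

```text
time: 55.45
tool_pos: [589.1, -188.7, 300.4]
tcp_rot: [179.9, 0.0, 81.6]
ft_force: [0.9, 0.0, -0.4]
finger_gap: 85.5
grip_force: 0.0
```

Call:
apply_moves(
  deltas=[
    [0.94, -0.058, 0, 0, 0, 0, 1],
    [0.94, -0.058, 0, 0, 0, 0, 1],
    [0.94, -0.058, 0, 0, 0, 0, 1],
    [0.94, -0.058, 0, 0, 0, 0, 1],
    [0.94, -0.058, 0, 0, 0, 0, 1],
    [0.94, -0.058, 0, 0, 0, 0, 1],
    [0.94, -0.058, 0, 0, 0, 0, 1],
    [0.94, -0.058, 0, 0, 0, 0, 1],
  ],
)

```text
time: 56.45
tool_pos: [608.2, 36.5, 300.4]
tcp_rot: [179.9, -0.0, 81.6]
ft_force: [-0.1, -0.2, -0.2]
finger_gap: 85.3
grip_force: 0.0
```

Call:
apply_moves(
  deltas=[
    [0.94, -0.058, 0, 0, 0, 0, 1],
    [0, 0, 0, 0, 0, 0, 1],
    [0, 0, 0, 0, 0, 0, 1],
    [0, 0, 0, 0, 0, 0, 1],
  ],
)

```text
time: 56.95
tool_pos: [610.6, 62.8, 299.3]
tcp_rot: [180.0, 0.0, 81.6]
ft_force: [0.6, 0.0, 0.4]
finger_gap: 85.5
grip_force: 0.0
```

Run:
```python
from h import *
jar('yellow','w18.png',z=106)
s,im=save('top','t18.png'); C=cam('top')
for c in ('red','yellow','green'):
    for b,st in blobs(im,c)[0]: print(c,b,st[4],onz(C,*b,72).round())
```

```text
yellow px [320. 183.] c [611.6  63.3] r 24.9 mean [612.1  61.6] tool mm [  0.7   0.9 193.3] units [0.02 0.03 6.44]
[610.6  62.8 299.3] [1.7997e+02 1.0000e-02 8.1550e+01]
red (np.float64(174.6), np.float64(145.4)) 345 [762. 616.  72.]
red (np.float64(129.0), np.float64(145.5)) 340 [762. 771.  72.]
red (np.float64(462.4), np.float64(198.9)) 188 [ 575. -358.   72.]
yellow (np.float64(125.6), np.float64(156.0)) 146 [726. 781.  72.]
yellow (np.float64(171.3), np.float64(155.7)) 152 [726. 626.  72.]
yellow (np.float64(224.8), np.float64(237.5)) 348 [448. 439.  72.]
green (np.float64(258.6), np.float64(136.1)) 183 [793. 330.  72.]
green (np.float64(277.2), np.float64(163.3)) 184 [699. 266.  72.]
green (np.float64(168.6), np.float64(218.6)) 204 [512. 629.  72.]
green (np.float64(560.9), np.float64(231.1)) 131 [ 466. -681.   72.]
green (np.float64(539.8), np.float64(300.6)) 4084 [ 239. -599.   72.]
```

Call:
apply_moves(
  deltas=[
    [0.02, 0.03, 0.977, 0, 0, 0, 1],
    [0, 0, 0.977, 0, 0, 0, 1],
    [0, 0, 0.977, 0, 0, 0, 1],
    [0, 0, 0.977, 0, 0, 0, 1],
    [0, 0, 0.977, 0, 0, 0, 1],
    [0, 0, 0.977, 0, 0, 0, 1],
    [0, 0, 0.977, 0, 0, 0, 1],
    [0, 0, 0, 0, 0, 0, 1],
  ],
)

```text
time: 58.05
tool_pos: [609.1, 63.6, 90.7]
tcp_rot: [-179.7, 0.1, 81.6]
ft_force: [-0.2, -0.1, -0.5]
finger_gap: 85.3
grip_force: 0.0
```

Call:
apply_moves(
  deltas=[
    [0, 0, 0, 0, 0, 0, 1],
    [0, 0, 0, 0, 0, 0, 0],
    [0, 0, 0, 0, 0, 0, 0],
    [0, 0, 0, 0, 0, 0, 0],
    [0, 0, 0, 0, 0, 0, 0],
    [0, 0, 0, 0, 0, 0, 0],
  ],
)

```text
time: 58.8
tool_pos: [612.5, 64.2, 95.3]
tcp_rot: [179.9, -0.0, 81.6]
ft_force: [-1.4, 0.0, 6.2]
finger_gap: 48.9
grip_force: 40.8
```

Call:
apply_moves(
  deltas=[
    [0, 0, -0.4, 0, 0, 0, 0],
    [0, 0, -0.6, 0, 0, 0, 0],
    [0, 0, -1, 0, 0, 0, 0],
    [0, 0, -1, 0, 0, 0, 0],
    [0, 0, -1, 0, 0, 0, 0],
    [0, 0, -1, 0, 0, 0, 0],
    [0, 0, -1, 0, 0, 0, 0],
    [0, 0, -0.8, 0, 0, 0, 0],
  ],
)

```text
time: 59.8
tool_pos: [611.7, 64.2, 300.8]
tcp_rot: [179.9, -0.0, 81.6]
ft_force: [0.1, -0.1, -0.5]
finger_gap: 48.6
grip_force: 41.7
```

Call:
apply_moves(
  deltas=[
    [-0.959, -0.131, 0, 0, 0, 0, 0],
    [-0.959, -0.131, 0, 0, 0, 0, 0],
    [-0.959, -0.131, 0, 0, 0, 0, 0],
    [-0.959, -0.131, 0, 0, 0, 0, 0],
    [-0.959, -0.131, 0, 0, 0, 0, 0],
    [-0.959, -0.131, 0, 0, 0, 0, 0],
    [-0.959, -0.131, 0, 0, 0, 0, 0],
    [-0.959, -0.131, 0, 0, 0, 0, 0],
  ],
)

```text
time: 60.8
tool_pos: [546.5, -159.8, 299.2]
tcp_rot: [179.9, 0.0, 81.6]
ft_force: [0.4, 0.2, -0.6]
finger_gap: 48.5
grip_force: 41.7
```

Call:
apply_moves(
  deltas=[
    [-0.959, -0.131, 0, 0, 0, 0, 0],
    [-0.959, -0.131, 0, 0, 0, 0, 0],
    [-0.959, -0.131, 0, 0, 0, 0, 0],
    [-0.959, -0.131, 0, 0, 0, 0, 0],
    [-0.959, -0.131, 0, 0, 0, 0, 0],
    [-0.959, -0.131, 0, 0, 0, 0, 0],
    [-0.959, -0.131, 0, 0, 0, 0, 0],
    [0, 0, 0, 0, 0, 0, 0],
  ],
)

```text
time: 61.8
tool_pos: [489.4, -355.9, 298.8]
tcp_rot: [180.0, 0.1, 81.5]
ft_force: [-0.2, 0.6, -0.7]
finger_gap: 48.7
grip_force: 41.7
```

Call:
apply_moves(
  deltas=[
    [0, 0, 0, 0, 0, 0, 0],
    [0, 0, 0, 0, 0, 0, 0],
  ],
)

```text
time: 62.05
tool_pos: [490.7, -353.3, 298.2]
tcp_rot: [180.0, 0.0, 81.7]
ft_force: [0.2, 0.1, -0.4]
finger_gap: 48.9
grip_force: 41.7
```

Call:
apply_moves(
  deltas=[
    [-0.06, 0, 1, 0, 0, 0, 0],
    [0, 0, 1, 0, 0, 0, 0],
    [0, 0, 1, 0, 0, 0, 0],
    [0, 0, 1, 0, 0, 0, 0],
    [0, 0, 1, 0, 0, 0, 0],
    [0, 0, 1, 0, 0, 0, 0],
    [0, 0, 0.7, 0, 0, 0, 0],
    [0, 0, 0.5, 0, 0, 0, 0],
  ],
)

```text
time: 63.05
tool_pos: [490.1, -355.4, 80.8]
tcp_rot: [-180.0, -0.0, 81.6]
ft_force: [0.1, 0.2, -0.4]
finger_gap: 48.8
grip_force: 41.7
```

Call:
apply_moves(
  deltas=[
    [0, 0, 0.3, 0, 0, 0, 0],
    [0, 0, 0.15, 0, 0, 0, 0],
    [0, 0, 0.12, 0, 0, 0, 0],
    [0, 0, 0, 0, 0, 0, 0],
    [0, 0, 0, 0, 0, 0, 0],
  ],
)

```text
time: 63.68
tool_pos: [490.3, -356.2, 65.2]
tcp_rot: [180.0, 0.0, 81.6]
ft_force: [0.8, 0.2, -1.5]
finger_gap: 48.7
grip_force: 41.7
```

Call:
apply_moves(
  deltas=[
    [0, 0, 0.08, 0, 0, 0, 0],
    [0, 0, 0, 0, 0, 0, 0],
    [0, 0, 0, 0, 0, 0, 0],
  ],
)

```text
time: 64.05
tool_pos: [489.9, -355.9, 62.2]
tcp_rot: [-180.0, -0.0, 81.6]
ft_force: [-0.3, 0.9, -0.8]
finger_gap: 48.5
grip_force: 41.7
```

Call:
apply_moves(
  deltas=[
    [0, 0, 0.03, 0, 0, 0, 0],
    [0, 0, 0, 0, 0, 0, 0.75],
    [0, 0, 0, 0, 0, 0, 0.75],
    [0, 0, 0, 0, 0, 0, 0.75],
    [0, 0, -0.5, 0, 0, 0, 0.75],
    [0, 0, -1, 0, 0, 0, 0.75],
    [0, 0, -1, 0, 0, 0, 0.75],
    [0, 0, -1, 0, 0, 0, 0.75],
  ],
)

```text
time: 65.05
tool_pos: [490.2, -356.1, 168.7]
tcp_rot: [179.9, 0.0, 81.6]
ft_force: [-0.0, -1.0, 0.7]
finger_gap: 64.3
grip_force: 0.0
```

Call:
apply_moves(
  deltas=[
    [0, 0, -1, 0, 0, 0, 1],
    [0, 0, -1, 0, 0, 0, 1],
    [0, 0, -1, 0, 0, 0, 1],
    [0.973, 0.114, -0.8, 0, 0, 0, 1],
    [0.973, 0.114, -0.6, 0, 0, 0, 1],
    [0.973, 0.114, 0, 0, 0, 0, 1],
    [0.973, 0.114, 0, 0, 0, 0, 1],
    [0.973, 0.114, 0, 0, 0, 0, 1],
  ],
)

```text
time: 66.05
tool_pos: [528.4, -213.2, 299.8]
tcp_rot: [179.9, 0.0, 81.6]
ft_force: [0.6, 0.2, -0.4]
finger_gap: 85.4
grip_force: 0.0
```

Call:
apply_moves(
  deltas=[
    [0.973, 0.114, 0, 0, 0, 0, 1],
    [0.973, 0.114, 0, 0, 0, 0, 1],
    [0.973, 0.114, 0, 0, 0, 0, 1],
    [0.973, 0.114, 0, 0, 0, 0, 1],
    [0.973, 0.114, 0, 0, 0, 0, 1],
    [0.973, 0.114, 0, 0, 0, 0, 1],
    [0.973, 0.114, 0, 0, 0, 0, 1],
    [0.973, 0.114, 0, 0, 0, 0, 1],
  ],
)

```text
time: 67.05
tool_pos: [589.5, 13.9, 299.8]
tcp_rot: [179.9, -0.0, 81.6]
ft_force: [1.1, 0.2, -0.7]
finger_gap: 85.7
grip_force: 0.0
```

Call:
apply_moves(
  deltas=[
    [0.973, 0.114, 0, 0, 0, 0, 1],
    [0.973, 0.114, 0, 0, 0, 0, 1],
    [0.973, 0.114, 0, 0, 0, 0, 1],
    [0.973, 0.114, 0, 0, 0, 0, 1],
    [0, 0, 0, 0, 0, 0, 1],
    [0, 0, 0, 0, 0, 0, 1],
    [0, 0, 0, 0, 0, 0, 1],
  ],
)

```text
time: 67.92
tool_pos: [619.8, 125.5, 298.8]
tcp_rot: [180.0, 0.0, 81.6]
ft_force: [-0.1, -1.0, -0.5]
finger_gap: 84.8
grip_force: 0.0
```

Run:
```python
from h import *
jar('green','w19.png',z=106)
```

```text
green px [370.  39.] c [689.3 255.9] r 22.2 mean [689.5 256.4] tool mm [139.2  49.5 192.8] units [4.64 1.65 6.43]
green px [319. 184.] c [620.3 124.5] r 24.7 mean [621.  123.3] tool mm [ -0.9   0.6 192.8] units [-0.03  0.02  6.43]
[619.8 125.5 298.8] [1.7998e+02 1.0000e-02 8.1550e+01]
```

Call:
apply_moves(
  deltas=[
    [-0.02, 0.02, 0.975, 0, 0, 0, 1],
    [0, 0, 0.975, 0, 0, 0, 1],
    [0, 0, 0.975, 0, 0, 0, 1],
    [0, 0, 0.975, 0, 0, 0, 1],
    [0, 0, 0.975, 0, 0, 0, 1],
    [0, 0, 0.975, 0, 0, 0, 1],
    [0, 0, 0.975, 0, 0, 0, 1],
    [0, 0, 0, 0, 0, 0, 1],
  ],
)

```text
time: 68.97
tool_pos: [618.1, 124.8, 90.6]
tcp_rot: [-179.7, 0.1, 81.6]
ft_force: [-1.2, -0.1, 1.5]
finger_gap: 85.3
grip_force: 0.0
```

Call:
apply_moves(
  deltas=[
    [0, 0, 0, 0, 0, 0, 1],
    [0, 0, 0, 0, 0, 0, 0],
    [0, 0, 0, 0, 0, 0, 0],
    [0, 0, 0, 0, 0, 0, 0],
    [0, 0, 0, 0, 0, 0, 0],
    [0, 0, 0, 0, 0, 0, 0],
  ],
)

```text
time: 69.72
tool_pos: [621.3, 125.9, 95.2]
tcp_rot: [179.9, -0.0, 81.6]
ft_force: [-0.7, 0.5, 5.3]
finger_gap: 48.6
grip_force: 40.7
```

Call:
apply_moves(
  deltas=[
    [0, 0, -0.4, 0, 0, 0, 0],
    [0, 0, -0.6, 0, 0, 0, 0],
    [0, 0, -1, 0, 0, 0, 0],
    [0, 0, -1, 0, 0, 0, 0],
    [0, 0, -1, 0, 0, 0, 0],
    [0, 0, -1, 0, 0, 0, 0],
    [0, 0, -1, 0, 0, 0, 0],
    [0, 0, -0.8, 0, 0, 0, 0],
  ],
)

```text
time: 70.72
tool_pos: [620.6, 125.8, 300.7]
tcp_rot: [179.9, -0.0, 81.6]
ft_force: [0.3, -0.1, -1.5]
finger_gap: 48.6
grip_force: 41.8
```

Call:
apply_moves(
  deltas=[
    [-0.988, -0.281, 0, 0, 0, 0, 0],
    [-0.988, -0.281, 0, 0, 0, 0, 0],
    [-0.988, -0.281, 0, 0, 0, 0, 0],
    [-0.988, -0.281, 0, 0, 0, 0, 0],
    [-0.988, -0.281, 0, 0, 0, 0, 0],
    [-0.988, -0.281, 0, 0, 0, 0, 0],
    [-0.988, -0.281, 0, 0, 0, 0, 0],
    [-0.988, -0.281, 0, 0, 0, 0, 0],
  ],
)

```text
time: 71.72
tool_pos: [518.6, -99.8, 299.0]
tcp_rot: [179.9, 0.0, 81.6]
ft_force: [0.3, -0.0, -1.5]
finger_gap: 48.8
grip_force: 42.1
```

Call:
apply_moves(
  deltas=[
    [-0.988, -0.281, 0, 0, 0, 0, 0],
    [-0.988, -0.281, 0, 0, 0, 0, 0],
    [-0.988, -0.281, 0, 0, 0, 0, 0],
    [-0.988, -0.281, 0, 0, 0, 0, 0],
    [-0.988, -0.281, 0, 0, 0, 0, 0],
    [-0.988, -0.281, 0, 0, 0, 0, 0],
    [-0.988, -0.281, 0, 0, 0, 0, 0],
    [-0.988, -0.281, 0, 0, 0, 0, 0],
  ],
)

```text
time: 72.72
tool_pos: [417.3, -324.6, 299.0]
tcp_rot: [179.9, 0.1, 81.6]
ft_force: [0.5, 0.1, -1.4]
finger_gap: 48.7
grip_force: 42.1
```

Call:
apply_moves(
  deltas=[
    [-0.988, -0.281, 0, 0, 0, 0, 0],
    [0, 0, 0, 0, 0, 0, 0],
    [0, 0, 0, 0, 0, 0, 0],
    [0, 0, 0, 0, 0, 0, 0],
  ],
)

```text
time: 73.22
tool_pos: [405.6, -351.0, 298.0]
tcp_rot: [180.0, 0.0, 81.7]
ft_force: [-0.3, -0.0, -1.3]
finger_gap: 48.7
grip_force: 42.0
```

Run:
```python
from h import *
s,im=save('top','t20.png'); C=cam('top'); print(s['tool_pos'])
for c in ('red','yellow'):
    for b,st in blobs(im,c)[0]: print(c,b,st[4],onz(C,*b,72).round())
```

```text
[ 405.55374049 -351.03026329  298.0160246 ]
red (np.float64(174.8), np.float64(145.4)) 338 [762. 615.  72.]
red (np.float64(128.8), np.float64(145.5)) 337 [762. 772.  72.]
red (np.float64(462.4), np.float64(199.0)) 189 [ 574. -358.   72.]
yellow (np.float64(171.2), np.float64(155.7)) 152 [726. 627.  72.]
yellow (np.float64(125.6), np.float64(156.0)) 143 [726. 781.  72.]
yellow (np.float64(462.1), np.float64(223.8)) 174 [ 491. -354.   72.]
yellow (np.float64(224.9), np.float64(237.4)) 356 [449. 439.  72.]
```

Call:
apply_moves(
  deltas=[
    [-0.06, 0, 1, 0, 0, 0, 0],
    [0, 0, 1, 0, 0, 0, 0],
    [0, 0, 1, 0, 0, 0, 0],
    [0, 0, 1, 0, 0, 0, 0],
    [0, 0, 1, 0, 0, 0, 0],
    [0, 0, 1, 0, 0, 0, 0],
    [0, 0, 0.7, 0, 0, 0, 0],
    [0, 0, 0.5, 0, 0, 0, 0],
  ],
)

```text
time: 74.28
tool_pos: [404.9, -352.7, 80.5]
tcp_rot: [-180.0, -0.0, 81.7]
ft_force: [0.6, 0.3, -1.9]
finger_gap: 48.8
grip_force: 42.0
```

Call:
apply_moves(
  deltas=[
    [0, 0, 0.3, 0, 0, 0, 0],
    [0, 0, 0.15, 0, 0, 0, 0],
    [0, 0, 0.12, 0, 0, 0, 0],
    [0, 0, 0, 0, 0, 0, 0],
    [0, 0, 0, 0, 0, 0, 0],
  ],
)

```text
time: 74.9
tool_pos: [405.1, -353.8, 64.9]
tcp_rot: [180.0, 0.0, 81.6]
ft_force: [-0.8, -0.2, -1.6]
finger_gap: 48.5
grip_force: 42.0
```

Call:
apply_moves(
  deltas=[
    [0, 0, 0.08, 0, 0, 0, 0],
    [0, 0, 0, 0, 0, 0, 0],
    [0, 0, 0, 0, 0, 0, 0],
  ],
)

```text
time: 75.28
tool_pos: [404.8, -353.5, 62.0]
tcp_rot: [-180.0, -0.0, 81.6]
ft_force: [-0.1, -0.2, -1.8]
finger_gap: 48.5
grip_force: 42.0
```

Call:
apply_moves(
  deltas=[
    [0, 0, 0.03, 0, 0, 0, 0],
    [0, 0, 0, 0, 0, 0, 0.75],
    [0, 0, 0, 0, 0, 0, 0.75],
    [0, 0, 0, 0, 0, 0, 0.75],
    [0, 0, -0.5, 0, 0, 0, 0.75],
    [0, 0, -1, 0, 0, 0, 0.75],
    [0, 0, -1, 0, 0, 0, 0.75],
    [0, 0, -1, 0, 0, 0, 0.75],
  ],
)

```text
time: 76.28
tool_pos: [405.0, -353.7, 168.4]
tcp_rot: [179.9, 0.0, 81.6]
ft_force: [-0.4, -0.9, 0.1]
finger_gap: 64.2
grip_force: 0.0
```

Call:
apply_moves(
  deltas=[
    [0, 0, -1, 0, 0, 0, 1],
    [0, 0, -1, 0, 0, 0, 1],
    [0, 0, -1, 0, 0, 0, 1],
    [0, 0, -1, 0, 0, 0, 1],
    [0, 0, -0.5, 0, 0, 0, 1],
    [0, 0, 0, 0, 0, 0, 1],
  ],
)

```text
time: 77.03
tool_pos: [405.3, -354.0, 302.7]
tcp_rot: [179.9, 0.1, 81.6]
ft_force: [0.9, -0.5, 0.2]
finger_gap: 85.5
grip_force: 0.0
```

Call:
apply_moves(
  deltas=[
    [0.89, 0.597, 0, 0, 0, 0, 1],
    [0.89, 0.597, 0, 0, 0, 0, 1],
    [0.89, 0.597, 0, 0, 0, 0, 1],
    [0.89, 0.597, 0, 0, 0, 0, 1],
    [0.89, 0.597, 0, 0, 0, 0, 1],
    [0.89, 0.597, 0, 0, 0, 0, 1],
    [0.89, 0.597, 0, 0, 0, 0, 1],
    [0.89, 0.597, 0, 0, 0, 0, 1],
  ],
)

```text
time: 78.03
tool_pos: [577.7, -162.0, 299.0]
tcp_rot: [-179.8, -0.0, 81.6]
ft_force: [0.7, -1.6, 0.5]
finger_gap: 85.3
grip_force: 0.0
```

Call:
apply_moves(
  deltas=[
    [0, 0, 0, 0, 0, 0, 1],
    [0, 0, 0, 0, 0, 0, 1],
    [0, 0, 0, 0, 0, 0, 1],
    [0, 0, 0, 0, 0, 0, 1],
  ],
)

```text
time: 78.53
tool_pos: [577.4, -163.8, 301.2]
tcp_rot: [-180.0, 0.0, 81.5]
ft_force: [-0.4, 0.4, 0.6]
finger_gap: 85.6
grip_force: 0.0
```

Run:
```python
from h import *
s,im=save('wrist','w21.png'); C=cam('wrist',s); Rt=R.from_euler('xyz',s['tcp_rot'],degrees=True).as_matrix()
print(s['tool_pos'].round(1),s['tcp_rot'].round(2)); g=cv2.GaussianBlur(im,(3,3),0).astype(int).sum(2)
ty=lambda u,v,z:(Rt.T@(onz(C,u,v,z)-s['tool_pos']))[1]
h=cv2.cvtColor(np.ascontiguousarray(im),cv2.COLOR_RGB2HSV); m=cv2.inRange(h,(5,150,60),(20,255,255))
for v in (70,85,100):
    w=np.where(m[v,250:380])[0]+250; print(v,w.min(),w.max(),'mid',round((ty(w.min(),v,70)+ty(w.max(),v,70))/2,1))
for v in (225,232): 
    w=np.where(g[v,294:346]>85)[0]+294; print('knob',v,w.min(),w.max(),round((ty(w.min(),v,200)+ty(w.max(),v,200))/2,1))
s,im=save('top','t21.png'); C=cam('top')
for c in ('red','yellow','green'):
    for b,st in blobs(im,c)[0]: print(c,b,st[4],onz(C,*b,72).round())
s,im2=save('scene','s21.png'); cv2.imwrite('pics/fin.png',np.hstack([cv2.resize(im2[60:360,100:500],(400,300)),cv2.resize(im[100:290,190:490],(400,253))[0:253] if 0 else cv2.copyMakeBorder(cv2.resize(im[100:290,190:490],(400,253)),0,47,0,0,0)])[:,:,::-1])
```

```text
[ 577.4 -163.8  301.2] [-1.800e+02  1.000e-02  8.155e+01]
70 285 347 mid -2.4
85 286 347 mid -1.8
100 286 346 mid -2.4
knob 225 304 329 -1.5
knob 232 304 328 -1.9
red (np.float64(174.7), np.float64(145.4)) 343 [762. 616.  72.]
red (np.float64(128.9), np.float64(145.5)) 338 [762. 772.  72.]
yellow (np.float64(171.5), np.float64(155.7)) 150 [726. 626.  72.]
yellow (np.float64(125.5), np.float64(156.0)) 147 [726. 782.  72.]
yellow (np.float64(465.9), np.float64(225.2)) 64 [ 486. -366.   72.]
yellow (np.float64(225.0), np.float64(237.4)) 355 [449. 439.  72.]
green (np.float64(258.5), np.float64(136.1)) 181 [793. 330.  72.]
green (np.float64(277.1), np.float64(163.3)) 185 [699. 266.  72.]
green (np.float64(168.5), np.float64(218.6)) 205 [512. 629.  72.]
green (np.float64(561.0), np.float64(231.2)) 131 [ 465. -681.   72.]
green (np.float64(462.2), np.float64(249.3)) 134 [ 406. -351.   72.]
green (np.float64(539.8), np.float64(300.5)) 4088 [ 239. -599.   72.]
```

View pics/fin.png

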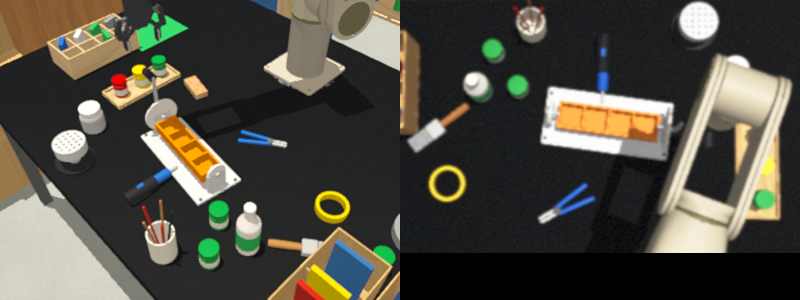

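The final view shows the red, yellow and green jars upright in the tray. The cradle is empty and level, with the knob over the axle to within 1 mm. The bystanders look undisturbed and the robot is clear.

```bash
python3 -c "
from bench import hand_in; print(hand_in())"
```

```text
the job is handed in; nothing more can be done
None
```

The job is handed in at about 79 s of the 210 s allowed: the three jars present (red, yellow, green; no blue jar was seen) went into wells, were tipped to about 40° for roughly 3 s and brought back, and now stand upright in the tray with the cradle level.

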